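Mount the whetstone on the sloping sharpening stand

ROBOT

A 7-joint arm with a two-finger parallel gripper is mounted at the origin on the work surface. World frame = base frame: x ahead of the robot, y to its left, z up, the work surface at z = 0. Lengths are in mm, angles in rad, forces in N, time in s.
With the tool pointing down it reaches from about 425 to 825 mm from the base axis. Payload 3.6 kg.
Tool frame: the origin (TCP) lies at the very end of the fingers, on their centre line; the grasp point (between the pads) lies 19 mm behind it; z points along the fingers, y is the direction in which the jaws open and shut (so a half turn about z gives the same grasp; the last joint's range is limited). The gripper opens to 93 mm and grips with 3 to 60 N. Pads are 15 mm wide; open, the fingers measure 128 mm over their backs; the gripper's body (75 mm by 188 mm) begins 65 mm behind the grasp point.
Start: joints at [-1.163, 0.615, -0.013, 1.423, 0.008, 1.103, -0.04], TCP at [273.76, 589.503, 178.94] pointing down, gripper open.
Joint ranges: [-3.12, 3.12], [-0.3, 2.06], [-1.34, 1.32], [0.26, 2.42], [-1.36, 4.5], [0.01, 1.98], [-2.84, 2.84]. Speed limits (rad/s): [2.79, 2.79, 3.14, 3.14, 3.14, 3.14, 3.14].

INTERFACE

Orientations are given as a rotation vector (axis times angle).
In Python, from station import env, viewer, order gives the robot as it stands. The module is installed in compiled form; this text tells all that it offers.
- The arm moves only by the shell command python3 -m creep 'ROWS' [FORCE]. ROWS is JSON, one flat list of numbers, 7 for each row, row after row: the shift along the tool's x, y, z in m, then the turn, a rotation vector about the tool's x, y, z in rad, then the opening, from 0 (shut) to 1 (fully open). A call has 1 to 8 rows; each row shifts and turns the pose as measured when the row begins, along the tool's axes as they then stand; what a row does not reach is not made up. A row lasts 1/10 s, in which the tool goes at most 50 mm and 8.59 degrees, less where a joint would pass 70% of its speed; a pose out of reach is approached as far as the arm can. A call is refused whole if a number of a shift passes 0.05 or a number of a turn 0.15, either way. A call with a gripper value outside its range is refused whole. The fingers move at their own pace and stop on an object; FORCE is the grip in N (left out, the last holds). Time passes only in rows, so rows that do not move let the fingers close. It gives the time, the measured TCP pose, the force and the opening at its end, in the units of the state.
- env.get_state(): the state, without advancing time (a new reading comes with each control period).
- viewer.camera(name): name is "side" or "top" or "wrist"; returns a dict with "frame" (384x512x3 uint8, red, green, blue), "fx", "fy", "cx", "cy" (pixels), "dist_coeffs" ([k1, k2, p1, p2, k3] as OpenCV has them; the pictures are not rectified), "origin" and "rotation" of the camera in the world; the wrist camera has in their place "tool_from_camera" (4x4, takes a point from camera to tool coordinates, whose origin is the TCP and whose axes are the flange's). Camera axes: x right, y up, looking along -z (the intrinsics and any distortion apply to the point x, -y, -z); pixel columns grow to the right and rows downward; lengths in mm; the calibration is good to about 2 mm. A picture is of the moment at which its call begins: read the wrist's pose just before it. There is no depth.
- order.finish_job(): hands the job in, once; it reports no verdict.
The state is a dict: "t": time; "joint_pos": joint angles; "joint_velocities": joint speeds; "joint_torque": joint torques, N m; "tcp_pos": TCP position; "eef_rot": TCP orientation; "contact_force": force on the tool from outside, world axes, zero at the start; "torque": the same for the moment, N m; "grip_width": finger opening in mm.
Only numpy, scipy, OpenCV 4.12 (cv2) and the standard library are available. Lean on these libraries where they do the work, as an engineer would, in place of code of your own. Each camera call takes 0.05 s, during which the arm holds its last target.

TASK

Mount the whetstone on the sloping sharpening stand: lay it on so that both headed studs come up through the round ends of its keyholes, slide it down the slope until the studs stop it, and swing the keeper bar fully shut across its upper end, letting go of the stone before you swing the keeper. Leave the scissors, mug, oil bottle and hammer where they are.

Things in the scene. Friction and masses are not known exactly. Their poses are not given: they have to be found in the camera images.
- stone: Grey whetstone (110 x 54 x 22 mm) bonded on the middle of an aluminium backing plate (200 x 54 x 4 mm), about 0.5 kg, lying on the bench. Origin: centre of the plate's underside; x runs along it to its LOWER end (to go downhill on the stand), z up; stone top at 26 mm. Grasp across the 54 mm. The plate's bare 45 mm ears, one at each end, each have a keyhole cut right through.
- hole_up (a point): Centre of the round hole (21.5 mm wide) of the upper ear's keyhole, at stone x = -72 mm, y = 0, on the plate's underside. From the hole a slot 11 mm wide runs on uphill (stone -x); its end stops a stud 16 mm from the hole's centre.
- hole_low (a point): The same for the lower ear: round hole 21.5 mm wide at stone x = +82 mm, y = 0; its slot too runs 16 mm towards stone -x.
- bed: Sloping wooden top (290 x 120 mm) of the fixed sharpening stand. Origin on the face's centre line, 62 mm above the bench; x straight downhill along the face (18 degrees, away from the robot), y across, z square out of the face. Face from x = -160 (110 mm above the bench) to +130 mm. A flush steel rail on y = 0 carries two studs and the keeper.
- studs_mid (a point): Point of the bed's face at bed x = -76, y = 0 mm: MIDDLE of the range of the upper stud. The rail is clamped t = -8 to +8 mm from there along bed x; t is not reported: look or feel for it. Studs at bed x = -76 + t and +78 + t: neck 8 mm thick, 6 mm high; head 18 mm wide, top 10.5 mm above the face. Stone drops flat over them with its origin at bed x = -4 + t, is home at +12 + t.
- keeper_mid (a point): Point of the bed's face at bed x = -95, y = +42 mm: middle of the range of the keeper's pivot pin, which is on the rail, at bed x = -95 + t (same t). With the stone home the pivot is 107 mm uphill of the stone's origin, 42 mm to its +y side.
- keeper (a joint): Keeper: steel bar 10 mm wide and high, swinging flat over the bed; upright black knob (14 mm thick, top 32 mm above the face) 62 mm from its pivot. In rad: 0 = shut, at its stop, bar across the bed to -y, 2 mm behind the upper edge of a stone that is home; 1.57 = open, pointing straight uphill. Starts at 1.25 to 1.6; stays where left; 1 to 2 N at the knob moves it. A stone not home blocks it.
- scissors: Pair of steel scissors lying on the bench, about 190 mm long, 70 mm over the bows, 12 mm high; origin at the rivet. Bystander.
- mug: White mug, 76 mm wide, 85 mm high; origin under its centre. Bystander.
- oil: Amber oil bottle, 52 mm wide, 125 mm high; origin under its centre. Bystander.
- hammer: Hammer lying on the bench; origin at its underside. Bystander.
Mind the look-alikes: they are no part of the job. Several things look just like the stone: the one meant starts farthest from the robot's base.

How it is judged (in metres and radians):
On the way:
1. the stone lies flat on the bed over the studs, let go, with the keeper still open (z of stone in the frame of bed between -0.003 and 0.003 m and y of stone in the frame of bed between -0.005 and 0.005 m and angle between the x axis of stone and the x axis of bed, either way round below 0.05 rad and contact force between the fingers and stone below 0.1 N and value of joint keeper above 0.5 rad), for 0.2 s.
At the end, for the whole second after the job is handed in: The stone lies flat on the bed (plate within 3 mm of the face, centred within 5 mm, square within 3 degrees) over both studs and at rest, slid home so that the keeper is shut behind it (within 4 degrees of its stop) (z of stone in the frame of bed between -0.003 and 0.003 m and y of stone in the frame of bed between -0.005 and 0.005 m and angle between the x axis of stone and the x axis of bed, either way round below 0.05 rad and angle between the z axis of stone and the z axis of bed, either way round below 0.05 rad and x of stone in the frame of bed between 0 and 0.024 m and value of joint keeper below 0.07 rad and linear speed of stone below 0.01 m/s); the robot touches nothing.
It fails at once if the scissors are shifted more than 3 cm (distance of scissors from where it was at the start of the episode above 0.03 m).
It fails at once if the mug is shifted more than 3 cm (distance of mug from where it was at the start of the episode above 0.03 m).
It fails at once if the oil bottle is shifted more than 3 cm (distance of oil from where it was at the start of the episode above 0.03 m).
It fails at once if the hammer is shifted more than 3 cm (distance of hammer from where it was at the start of the episode above 0.03 m).
It also fails if it takes over 72 s, if anything falls off the work surface, if the arm or the gripper's body presses on something with over 40 N, if the wrist force passes 120 N, or if a joint passes its speed limit or range.

## Working session

There is one attempt and no reset: what is moved stays moved. The work goes in short steps, Python scripts to look and compute and a shell command to move; the robot and the scene stay as the last step left them, time stands still between calls to the robot, and variables do not carry over. Pictures are saved under pics/ and viewed, and the job is handed in when it is done.

```bash
mkdir -p pics; ls; python3 - <<'E'
from station import env,viewer,order
import cv2,json
for n in("top","side","wrist"):
    s=env.get_state()
    c=viewer.camera(n); cv2.imwrite(f"pics/{n}0.png",c["frame"][:,:,::-1])
    print(n,{k:(v.tolist() if hasattr(v,'tolist') else v) for k,v in c.items() if k!="frame"})
print(s)
E
```

```text
pics
top {'fx': 431.09817261156184, 'fy': 431.09817261156184, 'cx': 255.08096091296179, 'cy': 196.08945124832846, 'dist_coeffs': [-0.07218397240482248, 0.0, 0.0, 0.0, 0.0], 'origin': [326.10507189891524, 14.294807826372574, 1388.8950087086819], 'rotation': [0.11432105148648082, -0.15467196781561232, -1.5599970274019437]}
side {'fx': 496.2568054350641, 'fy': 496.2568054350641, 'cx': 255.3900532836727, 'cy': 189.3402986627265, 'dist_coeffs': [-0.06070294786369164, 0.0, 0.0, 0.0, 0.0], 'origin': [7.605584039508705, -896.5349346932991, 1123.7353728328387], 'rotation': [0.7847919116466955, -0.23298199434994873, -0.5315533814620136]}
wrist {'fx': 282.1789330850351, 'fy': 282.1789330850351, 'cx': 253.16082719167582, 'cy': 188.83151018526777, 'dist_coeffs': [-0.0015841853093371018, 0.0, 0.0, 0.0, 0.0], 'tool_from_camera': [[-0.0007193408597628218, 0.9574017454600731, 0.2887583424573749, 80.45423447564679], [0.9999993112649346, 0.0004209116058470273, 0.0010955834401627697, 0.5573750791169063], [0.000927371760283322, 0.28875893167731304, -0.9574013888428367, -205.11958877543634], [0.0, 0.0, 0.0, 1.0]]}
{'t': 0.1, 'joint_pos': array([-1.1624926 ,  0.61579013, -0.01260317,  1.42468094,  0.00810114,
        1.10337677, -0.04041899]), 'joint_velocities': array([-1.47368341e-03, -3.01193522e-03,  2.97404036e-05, -2.77548276e-03,
       -1.67499644e-03, -7.78467648e-04,  5.98487375e-04]), 'joint_torque': array([ 1.17377902e-03, -4.60045695e+01,  2.09972318e-01, -1.66245908e+01,
       -6.11840375e-02,  1.69137097e-02,  1.05577512e-04]), 'tcp_pos': array([273.47516532, 588.82611668, 177.93726117]), 'eef_rot': array([-0.67747013, -3.06722127,  0.00339262]), 'contact_force': array([0.1872361 , 0.63847681, 0.69025572]), 'torque': array([ 0.02073245,  0.00745038, -0.03731141]), 'grip_width': 92.75219933985088}
```

View pics/top0.png

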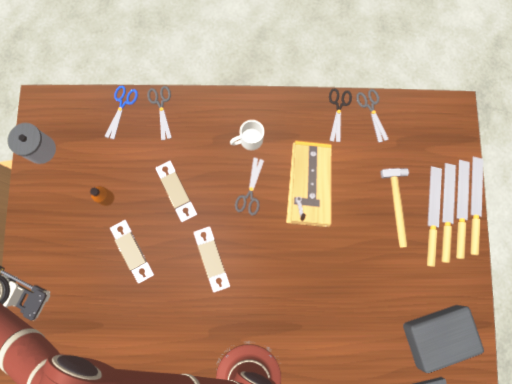

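View pics/side0.png

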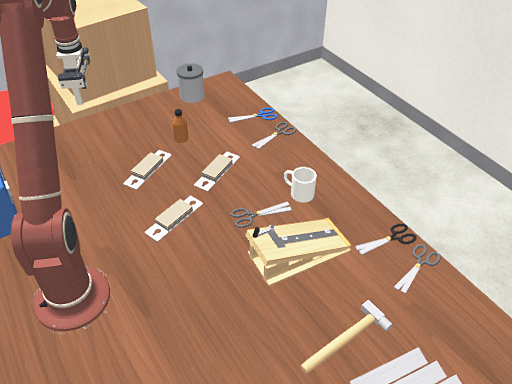

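View pics/wrist0.png

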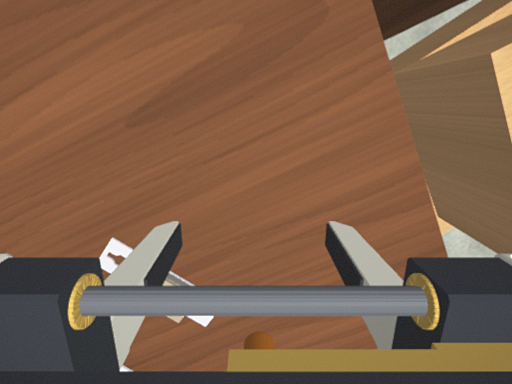

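The top view shows three look-alike stones, at px (176,191), (131,251) and (211,259). The stand is at (311,185) with its keeper knob near (302,215). I'll measure the distances and crop closer.

```bash
cat > h.py <<'E'
from station import env,viewer,order
import cv2,numpy as np
from scipy.spatial.transform import Rotation as R
np.set_printoptions(precision=4,suppress=True)
def cam(n):
    s=env.get_state(); c=viewer.camera(n); 
    if n=="wrist":
        T=np.eye(4);T[:3,:3]=R.from_rotvec(s["eef_rot"]).as_matrix();T[:3,3]=s["tcp_pos"]
        W=T@np.array(c["tool_from_camera"]);c["Rm"]=W[:3,:3];c["o"]=W[:3,3]
    else:
        r=np.array(c["rotation"]);c["Rm"]=R.from_rotvec(r).as_matrix() if r.ndim==1 else r;c["o"]=np.array(c["origin"])
    c["K"]=np.array([[c["fx"],0,c["cx"]],[0,c["fy"],c["cy"]],[0,0,1]]);c["D"]=np.array(c["dist_coeffs"]);return c
def ray(c,p):
    u=cv2.undistortPoints(np.array([[p]],float),c["K"],c["D"])[0,0]
    return c["Rm"]@np.array([u[0],-u[1],-1.])
def onz(c,p,z):
    d=ray(c,p);return c["o"]+d*(z-c["o"][2])/d[2]
def onplane(c,p,P,n):
    d=ray(c,p);return c["o"]+d*(np.dot(P-c["o"],n)/np.dot(d,n))
def proj(c,X):
    q=(np.atleast_2d(X)-c["o"])@c["Rm"];q=q*[1,-1,-1]
    return cv2.projectPoints(q,np.zeros(3),np.zeros(3),c["K"],c["D"])[0][:,0]
def save(c,name,box=None,k=1):
    f=c["frame"][:,:,::-1]
    if box: f=f[box[1]:box[3],box[0]:box[2]]
    cv2.imwrite(f"pics/{name}.png",cv2.resize(f,None,fx=k,fy=k,interpolation=cv2.INTER_CUBIC))
E
python3 - <<'E'
from h import *
c=cam("top")
for p in [(176,191),(131,251),(211,259)]:
    X=onz(c,p,20);print(p,X,np.hypot(*X[:2]))
print(onz(c,(311,185),60))
save(c,"stonecrop",(100,150,240,300),4)
save(c,"bedcrop",(270,130,350,235),5.5)
E
```

```text
(176, 191) [577.6775 234.4963  20.    ] 623.4579396685982
(131, 251) [384.1276 370.1009  20.    ] 533.4122842592503
(211, 259) [361.3917 117.2388  20.    ] 379.9327108592099
[ 593.4506 -195.994    60.    ]
```

View pics/stonecrop.png

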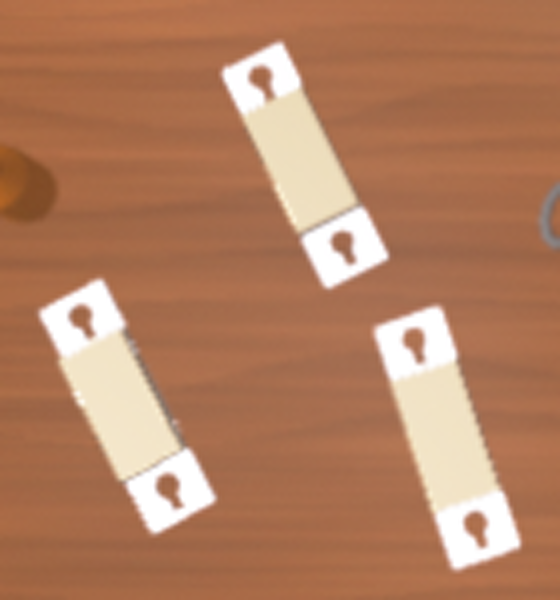

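View pics/bedcrop.png

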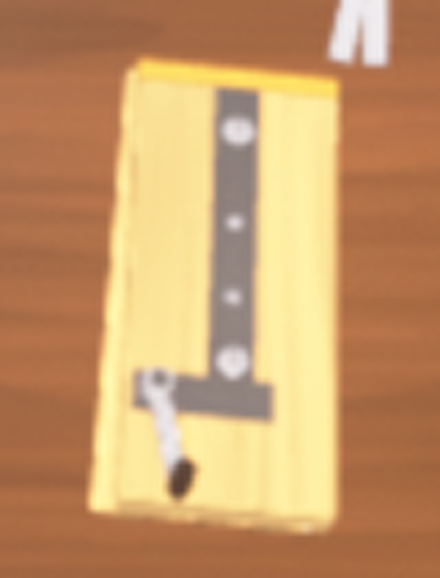

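The stone farthest from the base is the one at px (176,191), about 624 mm away; the others are at 533 and 380 mm. Its slots run towards the robot in the crop, so its +x points away from the robot. Next I'll get coarse poses and check the arm's kinematics.

```bash
cat >> h.py <<'E'
def frame(xdir,zdown):
    z=np.array(zdown,float);z/=np.linalg.norm(z);x=np.array(xdir,float);x-=z*(x@z);x/=np.linalg.norm(x)
    return np.column_stack([x,np.cross(z,x),z])
def plan(P,Rt):
    s=env.get_state();Rc=R.from_rotvec(s["eef_rot"]).as_matrix()
    print("t",s["t"],"shift mm tool",Rc.T@(np.array(P)-s["tcp_pos"]),"rot",R.from_matrix(Rc.T@Rt).as_rotvec(),"tcp",s["tcp_pos"],"F",s["contact_force"],"w",s["grip_width"])
E
python3 - <<'E'
from h import *
c=cam("top")
P=[onz(c,(100+x/4,150+y/4),4) for x,y in[(222,72),(283,41),(388,256),(329,288)]]
for p in P:print(p)
hi=(P[0]+P[1])/2;lo=(P[2]+P[3])/2
d=hi-lo;print("stone ctr",(hi+lo)/2,"len",np.linalg.norm(d),"yaw",np.degrees(np.arctan2(d[1],d[0])))
# bed: initial from stud tops & corners
for x,y,z in[(238,130,46),(233,362,97),(137,58,22),(338,78,22),(90,512,110),(333,528,110),(158,380,107),(182,478,140)]:
    print((x,y),onz(c,(270+x/5.5,130+y/5.5),z))
s=env.get_state();print(R.from_rotvec(s["eef_rot"]).as_matrix())
save(cam("side"),"sidebed",(235,205,360,290),6)
E
```

```text
[657.0098 307.4385   4.    ]
[683.7182 258.2137   4.    ]
[505.6642 166.5816   4.    ]
[479.2877 213.3955   4.    ]
stone ctr [581.42   236.4073   4.    ] len 200.65636357362868 yaw 27.559477254787375
(238, 130) [ 699.8424 -207.5867   46.    ]
(233, 362) [ 552.323  -193.7208   97.    ]
(137, 58) [ 750.4984 -151.3892   22.    ]
(338, 78) [ 739.7782 -272.9272   22.    ]
(90, 512) [ 466.6546 -112.0286  110.    ]
(333, 528) [ 458.6933 -244.861   110.    ]
(158, 380) [ 540.1531 -150.4153  107.    ]
(182, 478) [ 481.8527 -158.343   140.    ]
[[-0.9069  0.4213 -0.0005]
 [ 0.4213  0.9069 -0.0011]
 [-0.     -0.0012 -1.    ]]
```

View pics/sidebed.png

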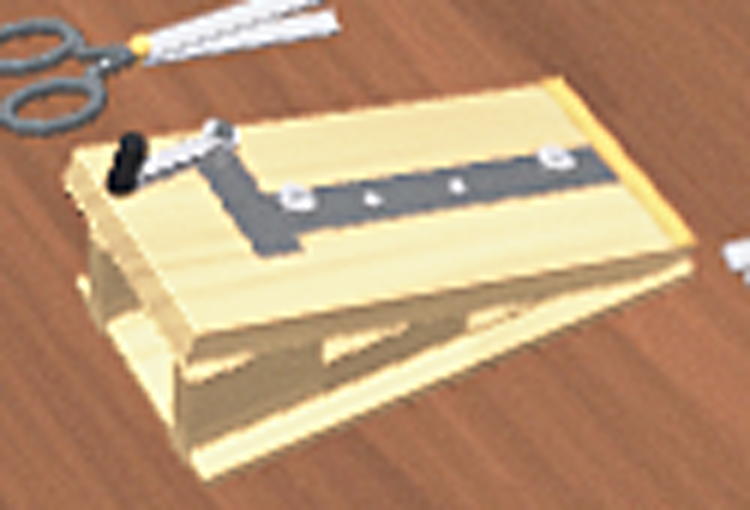

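```bash
python3 -m creep '[0,0,-0.04,0,0,0,1, -0.04,-0.019,-0.01,0,0,0,1, -0.043,-0.019,0,0,0,0,1, -0.043,-0.019,0,0,0,0,1, -0.043,-0.019,0,0,0,0,1, -0.043,-0.019,0,0,0,0,1, -0.043,-0.019,0,0,0,0,1, -0.043,-0.019,0,0,0,0,1]'; python3 - <<'E'
from h import *
a=np.radians(207.6)
plan((581,236,210),frame((np.cos(a),np.sin(a),0),(0,0,-1)))
E
```

```text
t: 1.1
tcp_pos: [488.1, 345.6, 228.2]
eef_rot: [-0.643, -3.069, -0.004]
contact_force: [0.5, 0.8, 1.0]
grip_width: 92.8
t 1.1 shift mm tool [-129.222   -63.0563   17.3771] rot [ 0.0039 -0.0048 -0.8949] tcp [488.058  345.5723 228.2225] F [0.5348 0.8061 1.021 ] w 92.7586255724996
```

```bash
python3 -m creep '[-0.043,-0.021,0,0,0,0,1, -0.043,-0.021,0,0,0,0,1, -0.043,-0.021,0,0,0,0,1, 0,0,0,0,0,-0.15,1, 0,0,0,0,0,-0.15,1, 0,0,0,0,0,-0.15,1, 0,0,0,0,0,-0.15,1, 0,0,0,0,0,-0.15,1]'; python3 -m creep '[0,0,0,0,0,-0.15,1, 0,0,0,0,0,0,1]'; python3 - <<'E'
from h import *
a=np.radians(207.6)
c=cam("wrist");save(c,"w1",None,1.5)
plan((581,236,210),frame((np.cos(a),np.sin(a),0),(0,0,-1)))
E
```

```text
t: 1.9
tcp_pos: [591.2, 216.8, 226.4]
eef_rot: [0.52, -3.096, 0.006]
contact_force: [0.1, 0.3, -0.2]
grip_width: 93.1
t: 2.1
tcp_pos: [591.2, 216.2, 226.1]
eef_rot: [0.75, -3.048, 0.006]
contact_force: [-0.4, 0.0, -0.3]
grip_width: 93.3
t 2.15 shift mm tool [-0.2187 22.2518 16.0601] rot [-0.0031 -0.0037 -0.0016] tcp [591.1135 216.2352 226.1303] F [-0.6011  0.9204 -0.9213] w 93.10621369411614
```

View pics/w1.png

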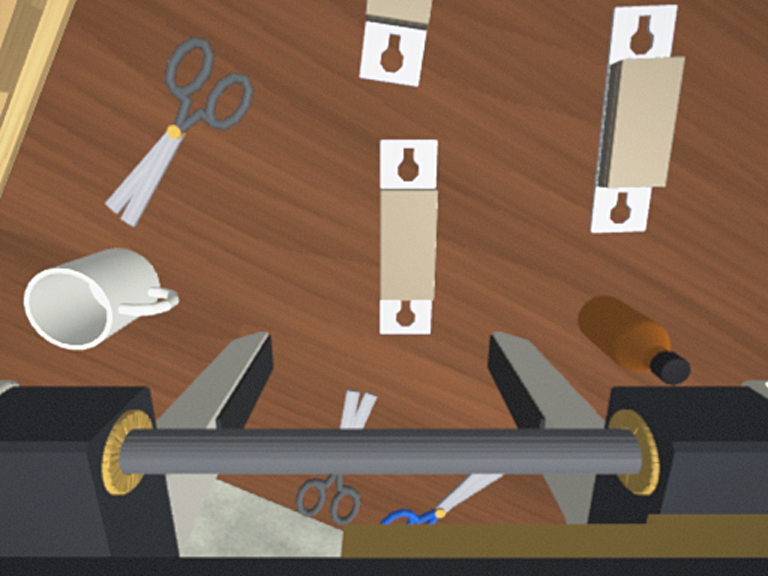

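The close view shows the chosen stone at (408,237) in the 1.5x picture, already square with the tool. The mug is at lower left and the oil bottle at right.

```bash
python3 - <<'E'
from h import *
c=cam("wrist");save(c,"w2",(235,80,310,235),3.8);
import pickle;pickle.dump(c,open("c.pkl","wb"))
E
```

```text
(no output)
```

View pics/w2.png

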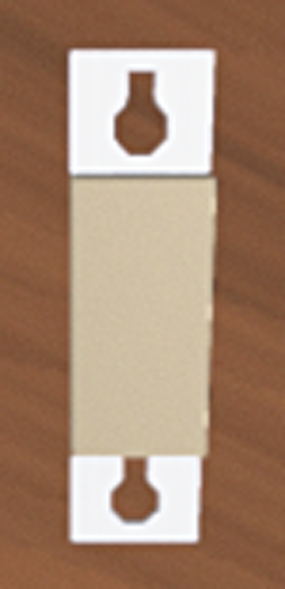

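The crop shows the plate corners at (69,49), (215,49), (199,542) and (70,542), with holes at (140,125) and (135,501).

```bash
python3 - <<'E'
from h import *
import pickle;c=pickle.load(open("c.pkl","rb"))
P=[onz(c,(235+x/3.8-.37,80+y/3.8-.37),4) for x,y in[(69,49),(215,49),(199,542),(70,542)]]
up=(P[0]+P[1])/2;lo=(P[2]+P[3])/2;d=lo-up
print(np.linalg.norm(d),np.linalg.norm(P[0]-P[1]),np.linalg.norm(P[2]-P[3]),(up+lo)/2,np.degrees(np.arctan2(d[1],d[0])))
H=[onz(c,(235+x/3.8-.37,80+y/3.8-.37),2) for x,y in[(140,125),(135,501)]]
d=H[1]-H[0];print("holes",H,np.linalg.norm(d),np.degrees(np.arctan2(d[1],d[0])),(H[0]*82+H[1]*72)/154)
yaw=d
a=np.arctan2((lo-up)[1],(lo-up)[0])
ctr=(up+lo)/2
plan((ctr[0],ctr[1],60),frame((-np.cos(a),-np.sin(a),0),(0,0,-1)))
E
```

```text
201.30087533621966 55.12698837280625 55.59511680465753 [582.4458 241.7338   4.    ] 27.63675927639283
holes [array([517.9755, 207.7489,   2.    ]), array([655.5319, 280.0832,   2.    ])] 155.41555029920738 27.737726164566567 [582.2876 241.5675   2.    ]
t 2.2 shift mm tool [ -4.6192  27.0421 166.0642] rot [-0.0033 -0.0036 -0.0027] tcp [591.1081 216.3673 226.1669] F [ 0.4503 -0.9132  0.497 ] w 92.83368639649856
```

```bash
python3 -m creep '[-0.005,0.027,0.01,0,0,0,1, 0,0,0.04,0,0,0,1, 0,0,0.04,0,0,0,1, 0,0,0.04,0,0,0,1, 0,0,0.035,0,0,0,1, 0,0,0,0,0,0,1]'; python3 - <<'E'
from h import *
a=np.radians(207.68)
plan((582.4,241.7,5),frame((np.cos(a),np.sin(a),0),(0,0,-1)))
c=cam("wrist");save(c,"w3",None,1.5)
E
```

```text
t: 2.8
tcp_pos: [586.1, 245.0, 59.2]
eef_rot: [-0.719, 3.051, -0.005]
contact_force: [0.0, -0.4, 0.2]
grip_width: 93.1
t 2.8 shift mm tool [ 5.1062 -1.0007 54.1677] rot [-0.005   0.0056 -0.02  ] tcp [586.1266 244.9774  59.1903] F [ 0.0378 -0.4287  0.2431] w 93.08595343726203
```

View pics/w3.png

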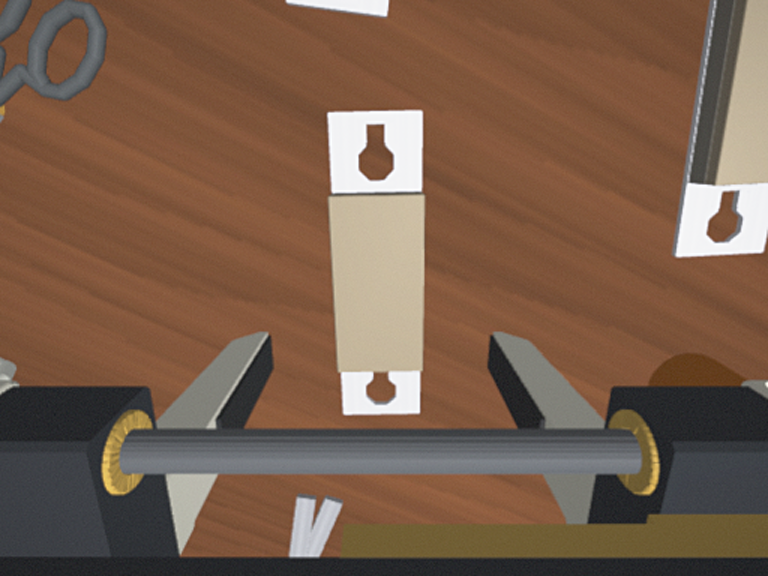

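The stone sits centred between the fingers. I'll descend and grip.

```bash
python3 -m creep '[0.005,-0.001,0.02,-0.005,0.005,-0.02,1, 0,0,0.02,0,0,0,1, 0,0,0.01,0,0,0,1, 0,0,0.003,0,0,0,1]'; python3 - <<'E'
from h import *
a=np.radians(207.68)
plan((582.4,241.7,5),frame((np.cos(a),np.sin(a),0),(0,0,-1)))
E
```

```text
t: 3.25
tcp_pos: [592.6, 247.0, 17.7]
eef_rot: [-0.74, 3.028, 0.007]
contact_force: [-0.1, 0.0, -0.0]
grip_width: 92.8
t 3.25 shift mm tool [11.8264  0.0646 12.402 ] rot [-0.0017  0.0245 -0.0038] tcp [592.6412 246.9735  17.688 ] F [-0.1326  0.0011 -0.0055] w 92.80166276802609
```

```bash
python3 -m creep '[0.01,0,0,0,0.02,0,1, 0,0,0,0,0,0,1]'; python3 - <<'E'
from h import *
a=np.radians(207.68)
plan((582.4,241.7,5),frame((np.cos(a),np.sin(a),0),(0,0,-1)))
E
```

```text
t: 3.45
tcp_pos: [584.9, 242.9, 20.1]
eef_rot: [-0.743, 3.045, -0.0]
contact_force: [-0.8, 0.7, 0.6]
grip_width: 93.0
t 3.45 shift mm tool [ 2.8707  0.0662 15.1134] rot [-0.0021  0.0071 -0.0046] tcp [584.8687 242.9411  20.1336] F [-0.8407  0.7492  0.5677] w 92.95923417426576
```

```bash
python3 -m creep '[0.003,0,0.007,0,0.005,0,1, 0.002,0,0.006,0,0.005,0,1, 0,0,0.002,0,0,0,1, 0,0,0,0,0,0,1]'; python3 - <<'E'
from h import *
a=np.radians(207.68)
plan((582.4,241.7,5),frame((np.cos(a),np.sin(a),0),(0,0,-1)))
E
```

```text
t: 3.85
tcp_pos: [581.5, 241.0, 6.2]
eef_rot: [-0.744, 3.052, -0.004]
contact_force: [0.0, 0.2, -0.2]
grip_width: 92.7
t 3.85 shift mm tool [-1.1346  0.1853  1.2346] rot [-0.0024  0.0002 -0.0051] tcp [581.4763 241.0161   6.2348] F [ 0.0267  0.1718 -0.2112] w 92.72267276011307
```

```bash
python3 -m creep '[0,0,0,0,0,0,0, 0,0,0,0,0,0,0, 0,0,0,0,0,0,0, 0,0,0,0,0,0,0, 0,0,0,0,0,0,0, 0,0,0,0,0,0,0]' 45; python3 -m creep '[0,0,-0.02,0,0,0,0, 0,0,-0.04,0,0,0,0, 0,0,-0.04,0,0,0,0, 0,0,-0.04,0,0,0,0, 0,0,-0.04,0,0,0,0, 0,0,0,0,0,0,0]';python3 - <<'E'
from h import *
c=cam("top")
save(c,"bed2",(275,135,345,230),6)
c=cam("wrist");save(c,"w4",None,1.5)
a=np.radians(175)
plan((582.4,241.7,5),frame((np.cos(a),np.sin(a),0),(0,0,-1)))
E
```

```text
t: 4.45
tcp_pos: [581.7, 241.2, 6.3]
eef_rot: [-0.744, 3.051, -0.003]
contact_force: [-0.2, -1.1, 0.2]
grip_width: 49.5
t: 5.05
tcp_pos: [580.6, 241.3, 191.5]
eef_rot: [0.744, -3.049, 0.004]
contact_force: [-0.1, 0.1, 0.3]
grip_width: 2.9
t 5.15 shift mm tool [ -8.1847  -0.036  180.7974] rot [-0.0057 -0.0138  0.5658] tcp [577.3302 239.4373 185.8974] F [ 0.1226 -0.6582 -1.0709] w 0.48915000550182736
```

View pics/w4.png

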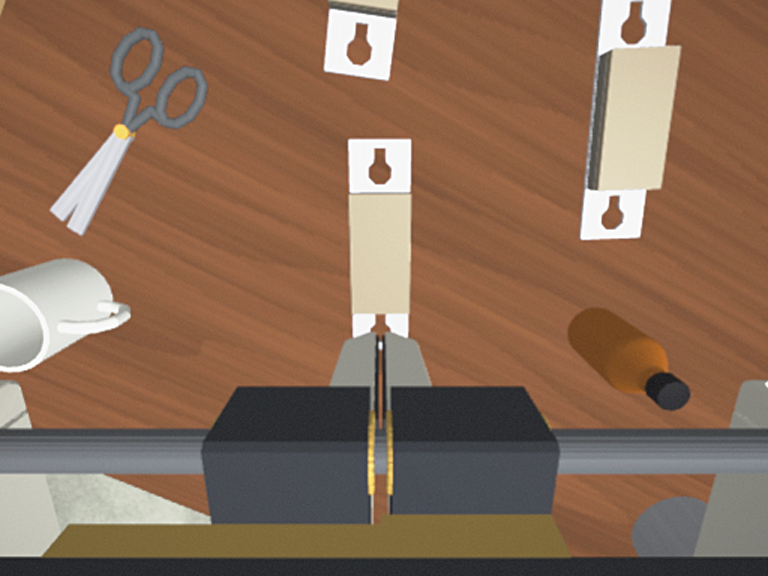

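View pics/bed2.png

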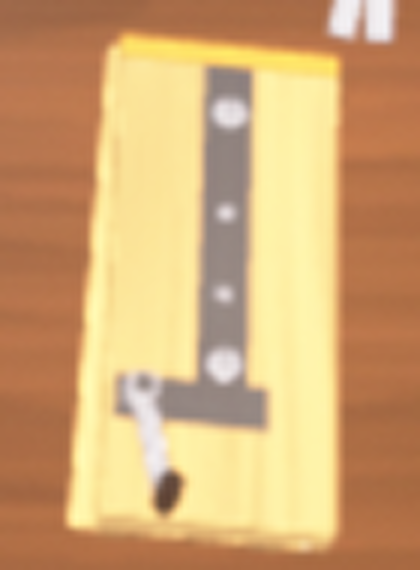

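The fingers closed to about 0 and the stone is still on the bench at (380,240), so the grasp missed. I need to find out why before trying again.

```bash
python3 - <<'E'
from h import *
c=cam("wrist")
s=env.get_state();print(s["tcp_pos"])
k=1.5
q=lambda x,y,z:onz(c,(x/k-.17,y/k-.17),z)
print("plate up end",q(348,139,4),q(411,139,4)); print("stone top up end",q(348,194,26),q(411,194,26),"low end of stone top",q(350,313,26),q(409,313,26))
print("proj of TCP",proj(c,s["tcp_pos"])*k, "proj of expected stone centre top, z26",proj(c,[582.4,241.7,26])*k)
t=cam("top");save(t,"t4",(130,140,260,240),6)
print(proj(t,[582.4,241.7,26]),proj(t,s["tcp_pos"]))
sd=cam("side");save(sd,"s4",None,1.5)
print(proj(sd,[582.4,241.7,26])*1.5,proj(sd,s["tcp_pos"])*1.5)
E
```

```text
[576.3064 238.8593 184.1838]
plate up end [504.0935 169.8582   4.    ] [478.9176 218.4872   4.    ]
stone top up end [544.0598 191.3394  26.    ] [519.4737 238.8061  26.    ] low end of stone top [639.3777 240.2649  26.    ] [614.4472 288.34    26.    ]
proj of TCP [[379.6633 313.9077]] proj of expected stone centre top, z26 [[379.6715 259.6106]]
[[173.5227 189.194 ]] [[165.5698 180.962 ]]
[[325.4768 247.066 ]] [[320.0134 191.8393]]
```

View pics/t4.png

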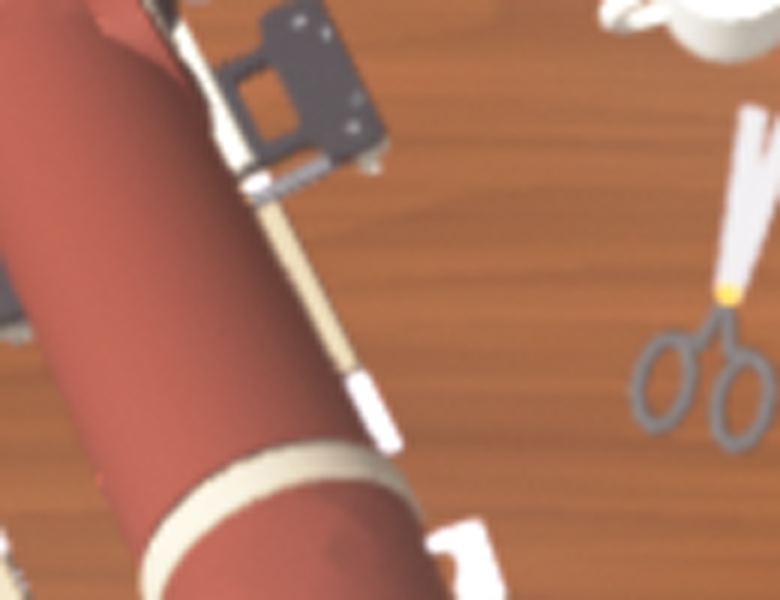

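View pics/s4.png

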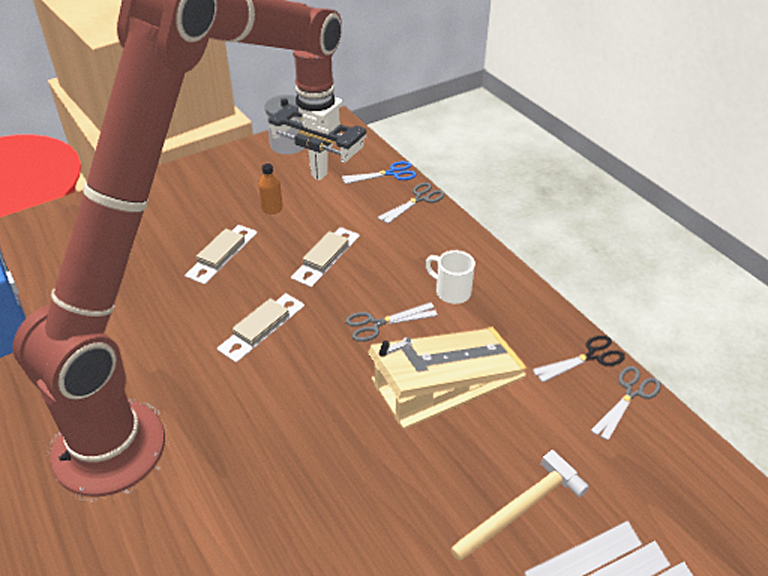

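The visible fingertips don't match the reported TCP. In the side view the tip is at about (320,178), against (320,192) predicted; the wrist view shows the same kind of offset. That suggests the fingertips sit some 25-40 mm short of the reported TCP. I'll quantify it in both cameras.

```bash
python3 - <<'E'
from h import *
s=env.get_state();T=s["tcp_pos"];Rm=R.from_rotvec(s["eef_rot"]).as_matrix()
sd=cam("side");save(sd,"s5",(185,75,250,130),10)
w=cam("wrist");save(w,"w5",(200,200,310,300),7)
for h in(0,20,30,40):
    P=T-Rm[:,2]*h
    print(h,"side crop",(proj(sd,P)[0]-[185,75])*10,"wrist crop x=+7.5,0",(proj(w,P+Rm[:,0]*7.5)[0]-[200,200])*7,(proj(w,P)[0]-[200,200])*7)
# where stone would be seen in side
print(T)
E
```

```text
0 side crop [282.4265 533.7199] wrist crop x=+7.5,0 [371.7135  15.5388] [371.7635  79.2563]
20 side crop [279.7564 481.4131] wrist crop x=+7.5,0 [371.6793  82.0902] [371.7345 151.1796]
30 side crop [278.4064 454.9258] wrist crop x=+7.5,0 [371.6596 120.4347] [371.7178 192.5565]
40 side crop [277.0462 428.2125] wrist crop x=+7.5,0 [371.6378 162.8813] [371.6993 238.3067]
[575.6749 238.5148 182.7785]
```

View pics/s5.png

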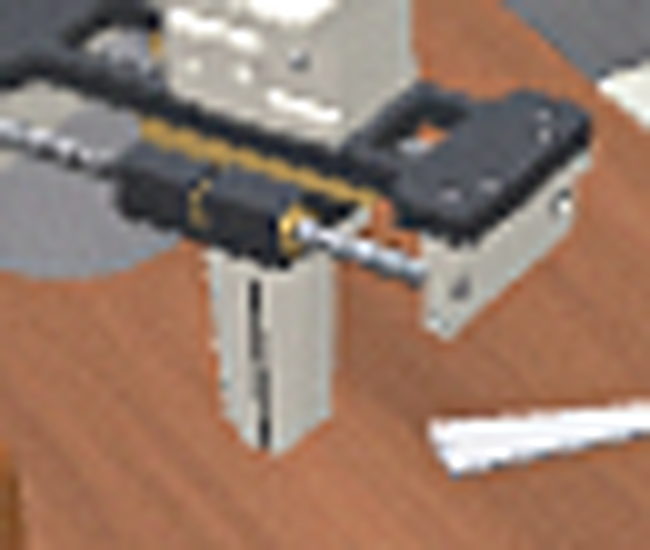

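View pics/w5.png

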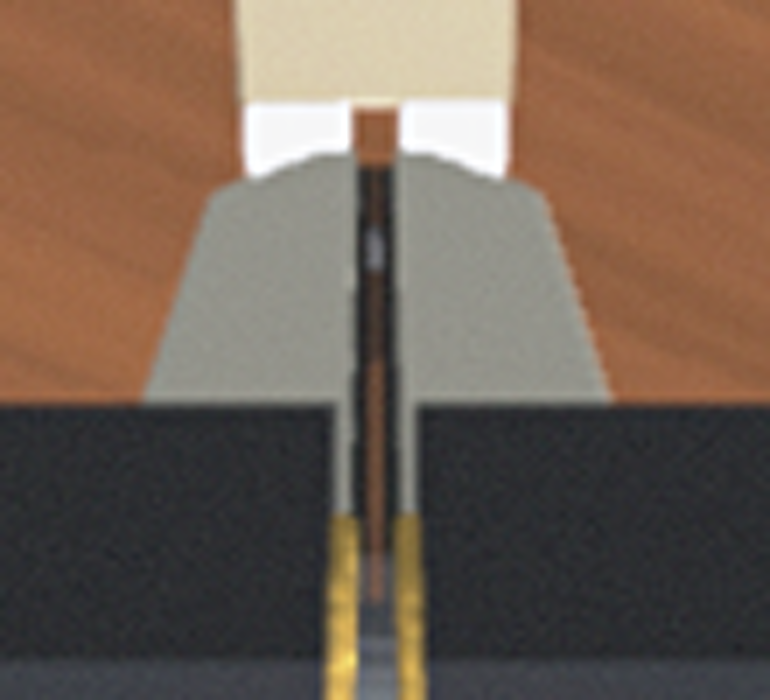

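Both views put the fingertips about 38 mm short of the reported TCP: side tip at crop (268,450), wrist tip edge at crop row 155. That explains why the fingers passed just over the 26 mm stone. I'll open, go lower around the stone, and touch the bench gently to measure the offset.

```bash
python3 -m creep '[-0.007,0,0.01,0,-0.012,0,1, 0,0,0.04,0,0,0,1, 0,0,0.04,0,0,0,1, 0,0,0.04,0,0,0,1, 0,0,0.03,0,0,0,1, 0,0,0,0,0,0,1]'; python3 - <<'E'
from h import *
a=np.radians(207.68)
plan((582.4,241.7,-20),frame((np.cos(a),np.sin(a),0),(0,0,-1)))
E
```

```text
t: 6.0
tcp_pos: [579.8, 240.6, 13.1]
eef_rot: [0.742, -3.04, 0.006]
contact_force: [-0.4, -0.5, 0.5]
grip_width: 44.1
t 6.0 shift mm tool [-3.2559 -0.2336 33.0298] rot [-0.0006 -0.0133 -0.0043] tcp [579.7839 240.6271  13.07  ] F [-0.4336 -0.4738  0.4516] w 44.09456538802707
```

```bash
python3 -m creep '[-0.003,0,0,0,-0.013,0,1, 0,0,0,0,0,0,1, 0,0,0,0,0,0,1, 0,0,0,0,0,0,1, 0,0,0,0,0,0,1, 0,0,0,0,0,0,1]'; python3 - <<'E'
from h import *
a=np.radians(207.68)
plan((582.4,241.7,-20),frame((np.cos(a),np.sin(a),0),(0,0,-1)))
E
```

```text
t: 6.6
tcp_pos: [586.6, 244.1, 18.9]
eef_rot: [-0.742, 3.042, 0.003]
contact_force: [-0.1, 0.6, 0.8]
grip_width: 90.6
t 6.6 shift mm tool [ 5.2034 -0.2005 38.8226] rot [-0.0009  0.0104 -0.0045] tcp [586.5512 244.1181  18.8746] F [-0.0513  0.5608  0.783 ] w 90.62842073446242
```

```bash
python3 -m creep '[0.004,0,0.012,0,0.006,0,1, 0.001,0,0.012,0,0,0,1, 0,0,0.008,0,0,0,1, 0,0,0.004,0,0,0,1, 0,0,0,0,0,0,1]'; python3 - <<'E'
from h import *
a=np.radians(207.68)
plan((582.4,241.7,-30),frame((np.cos(a),np.sin(a),0),(0,0,-1)))
E
```

```text
t: 7.1
tcp_pos: [581.4, 241.3, -20.8]
eef_rot: [-0.744, 3.049, -0.0]
contact_force: [0.3, 0.6, -0.3]
grip_width: 93.0
t 7.1 shift mm tool [-1.0463 -0.15    9.202 ] rot [-0.0009  0.0026 -0.0046] tcp [581.3768 241.3475 -20.8009] F [ 0.299   0.6316 -0.3435] w 93.00093661894587
```

```bash
python3 -m creep '[-0.001,0,0.005,0,0,0,1, 0,0,0.003,0,0,0,1, 0,0,0,0,0,0,1]';python3 -m creep '[0,0,0.003,0,0,0,1]'; python3 -m creep '[0,0,0.003,0,0,0,1]'; python3 -m creep '[0,0,0.003,0,0,0,1]'
```

```text
t: 7.4
tcp_pos: [582.5, 242.0, -29.7]
eef_rot: [-0.744, 3.049, -0.0]
contact_force: [-1.0, -0.6, -0.2]
grip_width: 92.6
t: 7.5
tcp_pos: [583.0, 242.3, -32.4]
eef_rot: [-0.744, 3.048, 0.0]
contact_force: [-1.2, -0.5, 0.1]
grip_width: 93.1
t: 7.6
tcp_pos: [583.2, 242.4, -35.4]
eef_rot: [-0.744, 3.048, 0.0]
contact_force: [0.6, 0.3, -1.6]
grip_width: 93.1
t: 7.7
tcp_pos: [583.4, 242.4, -38.4]
eef_rot: [-0.743, 3.047, 0.0]
contact_force: [0.4, -0.1, 0.2]
grip_width: 93.1
```

```bash
python3 -m creep '[0,0,0.002,0,0,0,1]';python3 -m creep '[0,0,0.002,0,0,0,1]'; python3 -m creep '[0,0,0.002,0,0,0,1]'
```

```text
t: 7.8
tcp_pos: [583.3, 242.4, -39.4]
eef_rot: [-0.743, 3.048, 0.0]
contact_force: [-3.7, -2.9, 16.9]
grip_width: 93.3
t: 7.9
tcp_pos: [583.3, 242.4, -39.4]
eef_rot: [-0.743, 3.048, -0.0]
contact_force: [-5.1, -2.8, 16.5]
grip_width: 92.9
t: 8.0
tcp_pos: [583.3, 242.4, -39.3]
eef_rot: [-0.743, 3.048, -0.001]
contact_force: [-2.7, -2.6, 10.7]
grip_width: 93.1
```

Contact came at reported z = -39.3, so the true tip is 39 mm behind the reported TCP. I'll rise 5 mm and grip.

```bash
python3 -m creep '[0,0,-0.005,0,0,0,1, 0,0,0,0,0,0,0, 0,0,0,0,0,0,0, 0,0,0,0,0,0,0, 0,0,0,0,0,0,0, 0,0,0,0,0,0,0, 0,0,0,0,0,0,0, 0,0,0,0,0,0,0]' 45; python3 -m creep '[0,0,0,0,0,0,0, 0,0,0,0,0,0,0]'
```

```text
t: 8.8
tcp_pos: [583.4, 242.2, -34.4]
eef_rot: [-0.743, 3.048, -0.001]
contact_force: [-0.3, 0.3, 0.4]
grip_width: 53.6
t: 9.0
tcp_pos: [583.4, 242.2, -34.4]
eef_rot: [-0.743, 3.048, -0.001]
contact_force: [-0.2, -0.3, 0.5]
grip_width: 54.0
```

Held, at 54.0 mm. Now lift.

```bash
python3 -m creep '[0,0,-0.02,0,0,0,0, 0,0,-0.035,0,0,0,0, 0,0,-0.04,0,0,0,0, 0,0,-0.04,0,0,0,0, 0,0,-0.04,0,0,0,0, 0,0,-0.02,0,0,0,0, 0,0,0,0,0,0,0]';python3 - <<'E'
from h import *
c=cam("wrist");save(c,"w6",None,1.5)
s=env.get_state();print(s["grip_width"],s["contact_force"],s["tcp_pos"])
E
```

```text
t: 9.7
tcp_pos: [575.0, 238.5, 156.2]
eef_rot: [0.739, -3.032, 0.008]
contact_force: [0.5, 0.4, -5.7]
grip_width: 53.4
54.26427342184074 [-0.1968 -0.0978 -4.8012] [574.0458 238.0386 154.5081]
```

View pics/w6.png

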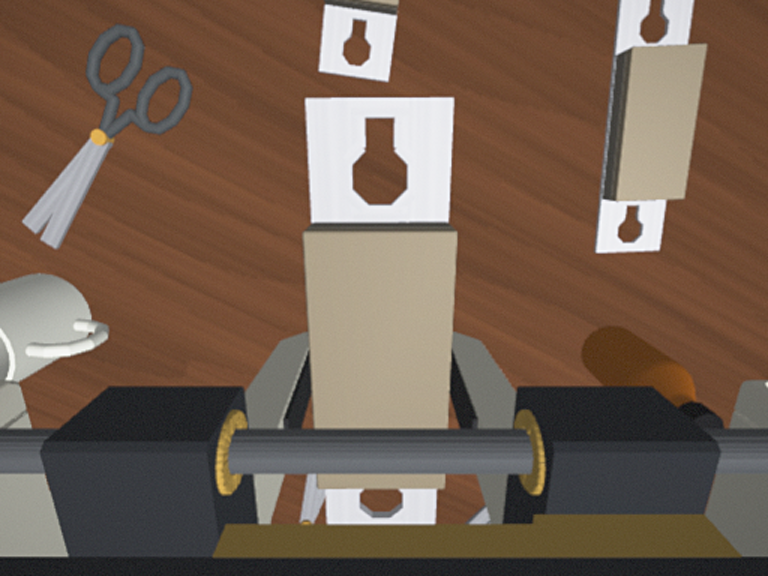

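The stone is held and lifted. The plate's upper corners are at (306,98) and (453,97), the hole at (380,176). Now I'll work out the stone's pose in the tool frame and the bed pose.

```bash
python3 - <<'E'
from h import *
c=viewer.camera("wrist")
M=np.array(c["tool_from_camera"]);c["Rm"]=M[:3,:3];c["o"]=M[:3,3]
c["K"]=np.array([[c["fx"],0,c["cx"]],[0,c["fy"],c["cy"]],[0,0,1]]);c["D"]=np.array(c["dist_coeffs"])
for n,p,z in[("c",(306,98),-38.4),("c",(453,97),-38.4),("e",(312.5,222),-38.4),("e",(450,221),-38.4),("hole",(380,176),-38.4),("slot end",(380,118),-38.4),("top up",(303,232),-60.4),("top up",(456,230),-60.4),("top low",(318,488),-60.4),("top low",(445,488),-60.4),("low",(325,523),-38.4),("low",(436,523),-38.4)]:
    print(n,onz(c,(p[0]/1.5-.17,p[1]/1.5-.17),z))
import pickle
s=env.get_state();print(s["joint_pos"])
save(c,"w7",(190,50,320,170),5)
E
```

```text
c [100.3802 -26.827  -38.4   ]
c [100.6769  26.5978 -38.4   ]
e [ 55.2684 -26.5639 -38.4   ]
e [ 55.6236  27.6167 -38.4   ]
hole [ 72.8412   0.0556 -38.4   ]
slot end [ 93.5612   0.0705 -38.4   ]
top up [ 55.1048 -26.4847 -60.4   ]
top up [ 55.7601  26.1905 -60.4   ]
top low [-52.7179 -25.9569 -60.4   ]
top low [-52.756   27.1419 -60.4   ]
low [-94.1557 -27.3552 -38.4   ]
low [-94.1949  27.7221 -38.4   ]
[-0.3153  0.6137 -0.1927  1.5159  0.127   1.0527  1.5095]
```

View pics/w7.png

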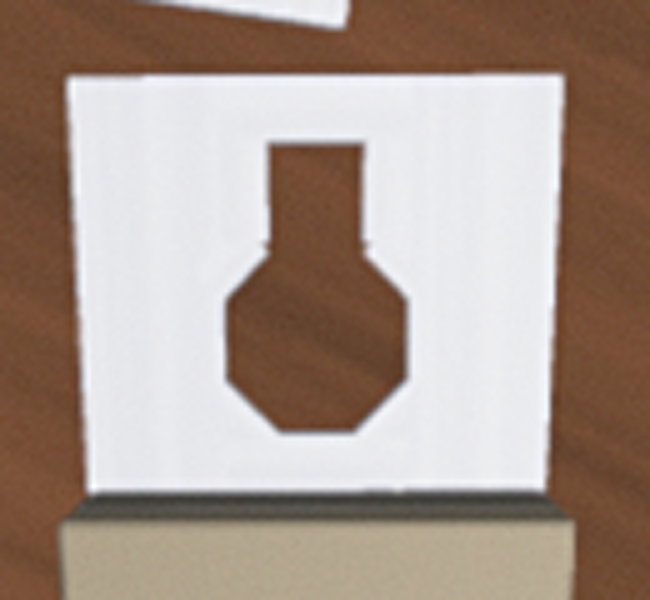

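```bash
python3 -m creep '[0,0,-0.025,0,0,0.144,0, 0,0,-0.025,0,0,0.144,0, 0,0,0,0,0,0.144,0, 0,0,0,0,0,0.144,0, 0,0,0,0,0,0,0]' ; python3 - <<'E'
from h import *
a=np.radians(174.6)
plan((590,-95,200),frame((np.cos(a),np.sin(a),0),(0,0,-1)))
E
```

```text
t: 10.3
tcp_pos: [565.9, 233.6, 188.4]
eef_rot: [-0.184, -3.084, 0.044]
contact_force: [0.2, 0.0, -4.9]
grip_width: 54.0
t 10.3 shift mm tool [ -62.5923 -323.6463   -4.4688] rot [-0.031  -0.0501 -0.0248] tcp [565.8806 233.5863 188.4226] F [ 0.1533  0.0484 -4.9281] w 53.969739645345264
```

```bash
python3 -m creep '[-0.01,-0.02,0,-0.01,-0.025,-0.012,0, -0.01,-0.04,0,-0.01,-0.025,-0.012,0, -0.01,-0.045,0,-0.01,0,0,0, -0.01,-0.045,0,0,0,0,0, -0.01,-0.045,0,0,0,0,0, -0.01,-0.045,0,0,0,0,0, 0,-0.03,0,0,0,0,0, 0,0,0,0,0,0,0]' ; python3 - <<'E'
from h import *
a=np.radians(174.6)
plan((590,-95,200),frame((np.cos(a),np.sin(a),0),(0,0,-1)))
E
```

```text
t: 11.1
tcp_pos: [592.3, -49.3, 168.0]
eef_rot: [-0.089, -3.104, 0.01]
contact_force: [0.2, -0.6, -5.0]
grip_width: 53.5
t 11.1 shift mm tool [  0.7926 -45.9405 -31.6259] rot [-0.0079 -0.0356  0.0371] tcp [592.2649 -49.344  168.0352] F [ 0.2346 -0.6329 -4.9556] w 53.48842751827603
```

```bash
python3 -m creep '[0,-0.02,-0.015,0,-0.018,0.018,0, 0,-0.022,-0.015,0,-0.016,0.018,0, 0,0,0,0,0,0,0, 0,0,0,0,0,0,0]' ; python3 - <<'E'
from h import *
a=np.radians(174.6)
c=cam("wrist");save(c,"w8",None,1.5)
import pickle;pickle.dump(c,open("c8.pkl","wb"))
plan((590,-95,200),frame((np.cos(a),np.sin(a),0),(0,0,-1)))
E
```

```text
t: 11.5
tcp_pos: [585.0, -89.6, 190.1]
eef_rot: [-0.131, -3.12, 0.005]
contact_force: [0.2, 0.7, -5.1]
grip_width: 53.7
t 11.55 shift mm tool [-5.1881 -4.5213 -9.9701] rot [-0.0053 -0.0184  0.0104] tcp [585.022  -90.0965 190.1037] F [-1.4167 -0.3458 -4.8101] w 53.53053882932445
```

View pics/w8.png

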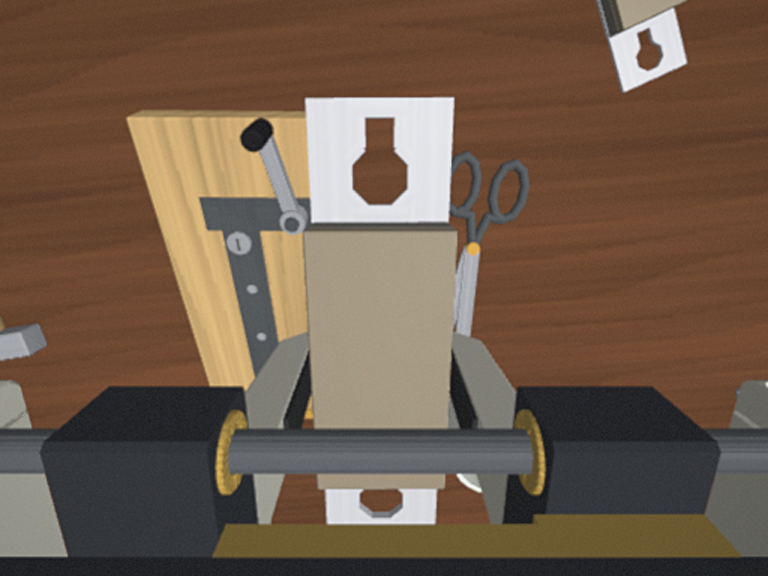

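This view shows the upper stud at (239,243), the pivot at (292,219), the knob at (258,134) and the bed's upper-left corner at (128,118). I'll enlarge it for the fit.

```bash
python3 - <<'E'
from h import *
import pickle;c=pickle.load(open("c8.pkl","rb"))
save(c,"w8c",(80,70,210,265),4)
t=cam("top");pickle.dump(t,open("t8.pkl","wb"));save(t,"t8c",(270,130,350,235),5.5)
E
```

```text
(no output)
```

View pics/w8c.png

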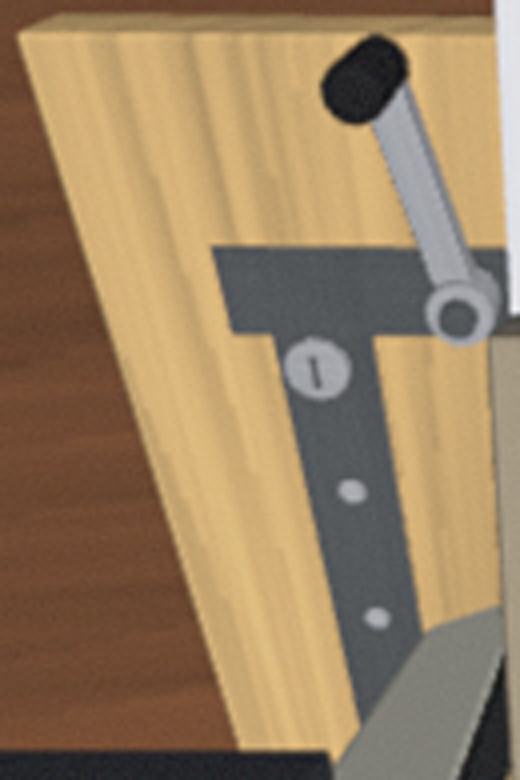

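View pics/t8c.png

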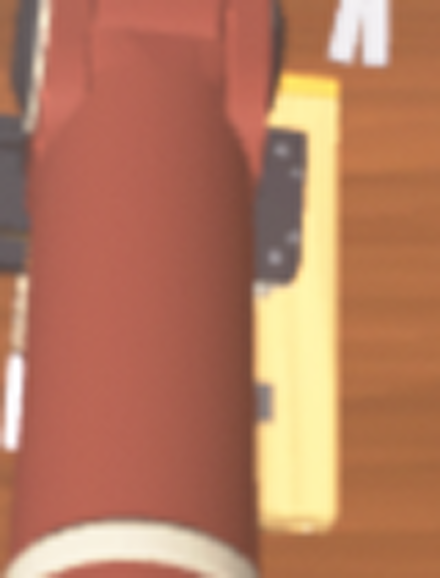

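```bash
cat > fit.py <<'E'
from h import *
import pickle
from scipy.optimize import least_squares
w=pickle.load(open("c8.pkl","rb"));t=pickle.load(open("t8.pkl","rb"))
th=np.radians(18)
def bedR(yaw):
    x=np.array([np.cos(th)*np.cos(yaw),np.cos(th)*np.sin(yaw),-np.sin(th)]);y=np.array([-np.sin(yaw),np.cos(yaw),0]);return np.column_stack([x,y,np.cross(x,y)])
def B(p,q,yawd=None):
    return np.array([p[0],p[1],62.])+bedR(p[2])@np.array(q,float)
W=lambda a,b:(80+a/4-.37,70+b/4-.37)
def res(p,full=False):
    tt=p[3]
    r=[]
    a=lambda c,q,px,s:r.append((proj(c,B(p,q))[0]-px)*s)
    a(w,(-76+tt,0,10.5),W(318,368),1)
    a(w,(-95+tt,42,12),W(462,316),.5)
    a(w,(p[4],0,1.5),W(352,491),1)
    a(w,(p[5],0,1.5),W(377,617),1)
    a(w,(-160,-60,0),W(20,36),1)
    a(w,(p[8],-60,0),W(238,750),1)
    o=np.array([p[6],p[7]])
    for q,px in[((78+tt,0,10.5),(313.2-.4,153.6-.4)),((-76+tt,0,10.5),(312.3-.4,195.65-.4))]:
        r.append((proj(t,B(p,q))[0]+o-px)*2)
    r.append(o*.5)
    return np.concatenate(r)
if __name__=="__main__":
    s=least_squares(res,[620,-198,-.09,0,-20,30,0,0,50])
    print(s.x,np.degrees(s.x[2]),s.cost);print(s.fun)
    J=s.jac;print("sd",np.sqrt(np.diag(np.linalg.pinv(J.T@J)))*.5)
    np.save("bed.npy",s.x)
E
python3 fit.py
```

```text
[ 624.5152 -196.028    -0.0983   -1.2292  -31.3478   18.1753    0.8585
    0.0316   83.0883] -5.630131906528213 1.042903819365248
[ 0.0827  0.3607  0.4596 -0.7758  0.3641 -0.0688  0.0778 -0.0147 -0.4646
  0.0829 -0.3668  0.1124  0.3688  0.1919 -0.4761 -0.1958  0.4292  0.0158]
sd [0.4435 0.3091 0.0031 0.7278 0.8779 0.988  0.1981 0.2229 1.1522]
```

```bash
cat > tgt.py <<'E'
from fit import *
import sys
def tgt(bx,by,bz):
    p=np.load("bed.npy");Rb=bedR(p[2]);Rt=np.column_stack([-Rb[:,0],Rb[:,1],-Rb[:,2]])
    S=B(p,(bx,by,bz));return S-Rt@np.array([.5,.2,-34.4]),Rt
def now():
    p=np.load("bed.npy");Rb=bedR(p[2]);s=env.get_state();Rc=R.from_rotvec(s["eef_rot"]).as_matrix()
    S=s["tcp_pos"]+Rc@np.array([.5,.2,-34.4]);print("stone in bed",Rb.T@(S-[p[0],p[1],62]),"F tool",Rc.T@s["contact_force"])
if __name__=="__main__":
    v=list(map(float,sys.argv[1:4]));plan(*tgt(*v));now()
E
python3 tgt.py -5.2 0 60
```

```text
t 11.6 shift mm tool [ -53.2409 -102.3383  102.0502] rot [-0.0075  0.2962  0.0137] tcp [585.2936 -89.7652 190.2633] F [ 0.9598  0.2099 -4.2293] w 53.66507045413883
stone in bed [-97.1944 102.2813 139.456 ] F tool [-1.015   0.3111  4.2102]
```

```bash
python3 -m creep '[-0.005,-0.01,0,0,0.1,0,0, -0.015,-0.03,0,0,0.1,0.006,0, -0.015,-0.03,0,0,0.09,0.006,0, -0.015,-0.03,0,0,0,0,0, 0,0,0,0,0,0,0]'; python3 tgt.py -5.2 0 60
```

```text
t: 12.1
tcp_pos: [625.5, -183.0, 172.3]
eef_rot: [-0.102, -2.812, -0.021]
contact_force: [-1.1, -0.7, -4.0]
grip_width: 53.6
t 12.1 shift mm tool [-30.4061 -13.6084  78.8286] rot [-0.0053 -0.0139  0.0249] tcp [ 625.5168 -182.982   172.2589] F [-1.1063 -0.7174 -4.0332] w 53.58970421258544
stone in bed [-34.3694  13.458  139.1771] F tool [-0.3038 -0.8074  4.1547]
```

```bash
python3 -m creep '[-0.015,-0.007,0.02,0,-0.006,0.012,0, -0.014,-0.006,0.02,0,-0.006,0.012,0, 0,0,0.02,0,0,0,0, 0,0,0.01,0,0,0,0, 0,0,0,0,0,0,0]'; python3 tgt.py -5.2 0 40
```

```text
t: 12.6
tcp_pos: [634.1, -187.1, 87.4]
eef_rot: [-0.119, -2.825, -0.026]
contact_force: [0.1, 0.4, -3.0]
grip_width: 54.0
t 12.6 shift mm tool [ 5.1825 -9.9445 21.2241] rot [ 0.0005 -0.0005  0.0142] tcp [ 634.0603 -187.1148   87.4045] F [ 0.1442  0.3897 -2.956 ] w 54.006285144776925
stone in bed [-0.1327  9.983  61.2266] F tool [-1.0206  0.3862  2.7785]
```

```bash
python3 -m creep '[0.003,-0.007,0,0,0,0.01,0, 0.002,-0.004,0.01,0,0,0.004,0, 0,0,0.01,0,0,0,0, 0,0,0,0,0,0,0]'; python3 tgt.py -5.2 0 30; python3 - <<'E'
from h import *
c=cam("wrist");save(c,"w9",(150,20,350,240),2.7)
import pickle;pickle.dump(c,open("c9.pkl","wb"))
E
```

```text
t: 13.0
tcp_pos: [623.9, -196.4, 71.3]
eef_rot: [-0.137, -2.83, -0.022]
contact_force: [0.3, -0.3, -5.1]
grip_width: 53.7
t 13.0 shift mm tool [ 1.3309  0.2813 13.0449] rot [-0.0001  0.0057  0.0017] tcp [ 623.871  -196.4444   71.2925] F [ 0.2868 -0.316  -5.0861] w 53.70317340223744
stone in bed [-4.1372 -0.2748 43.0488] F tool [-1.8453 -0.2891  4.7499]
```

View pics/w9.png

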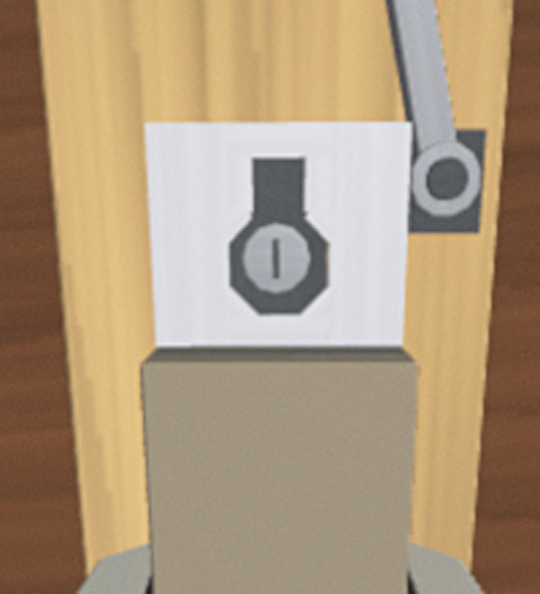

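The upper stud shows through the keyhole: stud at (277,259), hole at (279,267), pivot at (447,179). Next I'll compute the offset.

```bash
cat > off.py <<'E'
from tgt import *
def off(c,stud,hole,piv,T):
    # T: maps crop px to full px ; all in current pose-of-stone frame via tool
    p=np.load("bed.npy");Rb=bedR(p[2]);O=np.array([p[0],p[1],62.])
    s=env.get_state();Rc=R.from_rotvec(s["eef_rot"]).as_matrix()
    S=s["tcp_pos"]+Rc@np.array([.5,.2,-34.4]);bz=(Rb.T@(S-O))[2]
    st=Rb.T@(onplane(c,T(stud),O+Rb[:,2]*10.5,Rb[:,2])-O)
    ho=Rb.T@(onplane(c,T(hole),O+Rb[:,2]*(bz+4),Rb[:,2])-O)
    print("stud",st,"hole",ho,"stud-hole",(st-ho)[:2],"stone by hole",ho[0]+72)
    if piv: print("pivot",Rb.T@(onplane(c,T(piv),O+Rb[:,2]*12,Rb[:,2])-O))
E
python3 - <<'E'
from off import *
c=pickle.load(open("c9.pkl","rb"))
off(c,(277,259),(279,266),(447,179),lambda q:(150+q[0]/2.7-.3,20+q[1]/2.7-.3))
E
```

```text
stud [-75.6902  -0.8893  10.5   ] hole [-75.9257  -0.3378  47.9716] stud-hole [ 0.2356 -0.5516] stone by hole -3.9257498495102965
pivot [-95.0916  41.4221  12.    ]
```

```bash
python3 -m creep '[0,-0.0005,0.01,0,0.005,0.001,0, 0,0,0.008,0,0,0,0, 0,0,0.005,0,0,0,0, 0,0,0,0,0,0,0]'; python3 tgt.py -3.8 -0.7 14
```

```text
t: 13.45
tcp_pos: [617.7, -196.5, 49.0]
eef_rot: [-0.138, -2.828, -0.021]
contact_force: [-0.2, -0.5, -4.0]
grip_width: 53.4
t 13.45 shift mm tool [0.9546 0.2037 5.9114] rot [-0.0004  0.0037  0.0007] tcp [ 617.7121 -196.4633   48.9555] F [-0.2148 -0.4619 -4.0134] w 53.418657259968896
stone in bed [-2.9958 -0.8868 19.9128] F tool [-1.0652 -0.4799  3.8732]
```

```bash
python3 -m creep '[0.001,0,0.003,0,0.003,0.001,0, 0,0,0.002,0,0,0,0, 0,0,0,0,0,0,0]'; python3 tgt.py -3.8 -0.7 14; python3 - <<'E'
from h import *
c=cam("wrist");save(c,"w10",(150,20,350,240),2.7)
import pickle;pickle.dump(c,open("c10.pkl","wb"))
E
```

```text
t: 13.75
tcp_pos: [615.3, -196.1, 44.1]
eef_rot: [-0.139, -2.825, -0.021]
contact_force: [0.1, 0.4, -4.8]
grip_width: 53.8
t 13.75 shift mm tool [0.1515 0.0487 0.5491] rot [-0.0004  0.0009 -0.0002] tcp [ 615.3371 -196.0763   44.094 ] F [ 0.1147  0.4124 -4.7882] w 53.803083756202795
stone in bed [-3.6789 -0.7349 14.5488] F tool [-1.5456  0.4237  4.5322]
```

View pics/w10.png

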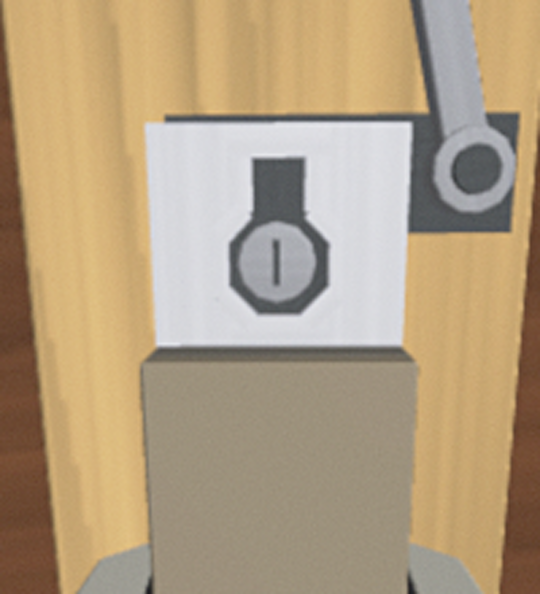

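```bash
python3 - <<'E'
from off import *
c=pickle.load(open("c10.pkl","rb"))
off(c,(277,262),(279,266),(475,170),lambda q:(150+q[0]/2.7-.3,20+q[1]/2.7-.3))
E
```

```text
stud [-75.8567  -1.1146  10.5   ] hole [-75.3881  -0.6599  18.7105] stud-hole [-0.4686 -0.4548] stone by hole -3.388063910909267
pivot [-94.9356  41.1995  12.    ]
```

Within 0.5 mm. I'll nudge it and lower, watching the force.

```bash
python3 -m creep '[0.0004,-0.0004,0.003,0,0.001,0,0, 0.0002,0,0.003,0,0,0,0]'; python3 tgt.py -4.1 -1.1 0;  python3 -m creep '[0,0,0.003,0,0,0,0, 0,0,0,0,0,0,0]'; python3 tgt.py -4.1 -1.1 0
```

```text
t: 14.0
tcp_pos: [613.7, -196.4, 39.1]
eef_rot: [-0.139, -2.826, -0.021]
contact_force: [-0.5, 0.2, -4.7]
grip_width: 53.3
t 14.0 shift mm tool [0.515  0.1588 9.3252] rot [-0.0008  0.0021 -0.0001] tcp [ 613.7236 -196.423    39.1129] F [-0.5312  0.1644 -4.7137] w 53.333763641040804
stone in bed [-3.6767 -1.2257  9.3251] F tool [-0.9288  0.1151  4.6532]
t: 14.2
tcp_pos: [612.3, -196.3, 35.6]
eef_rot: [-0.139, -2.826, -0.021]
contact_force: [0.4, -0.3, -4.6]
grip_width: 53.6
t 14.2 shift mm tool [0.1822 0.1488 5.5533] rot [-0.0006  0.0012 -0.0002] tcp [ 612.261  -196.2723   35.6237] F [ 0.3669 -0.3144 -4.5545] w 53.5711685524146
stone in bed [-3.9671 -1.2238  5.5528] F tool [-1.7788 -0.274   4.2116]
```

```bash
python3 -m creep '[0,0,0.003,0,0.001,0,0]'; python3 tgt.py -4.1 -1.1 0;  python3 -m creep '[0,0,0.002,0,0.001,0,0]'; python3 tgt.py -4.1 -1.1 0;python3 -m creep '[0,0,0.002,0,0,0,0]'; python3 tgt.py -4.1 -1.1 0
```

```text
t: 14.3
tcp_pos: [611.8, -196.3, 33.1]
eef_rot: [-0.139, -2.826, -0.021]
contact_force: [0.4, -0.0, -5.1]
grip_width: 53.8
t 14.3 shift mm tool [0.5396 0.23   2.9662] rot [-0.0008  0.0014 -0.0002] tcp [ 611.7982 -196.3095   33.0526] F [ 0.3894 -0.0264 -5.0856] w 53.83716709329025
stone in bed [-3.6137 -1.2999  2.9662] F tool [-1.9358  0.0162  4.7189]
t: 14.4
tcp_pos: [610.9, -196.2, 30.8]
eef_rot: [-0.139, -2.824, -0.021]
contact_force: [-0.3, 0.1, -3.9]
grip_width: 53.3
t 14.4 shift mm tool [0.3647 0.2063 0.518 ] rot [-0.0007 -0.0002 -0.0002] tcp [ 610.8858 -196.1977   30.7762] F [-0.2842  0.0908 -3.903 ] w 53.2674254612462
stone in bed [-3.7285 -1.2808  0.5181] F tool [-0.9294  0.0655  3.8019]
t: 14.5
tcp_pos: [610.8, -196.2, 29.8]
eef_rot: [-0.139, -2.825, -0.02]
contact_force: [0.2, 0.4, 5.6]
grip_width: 53.5
t 14.5 shift mm tool [ 0.569   0.2403 -0.4117] rot [-0.001   0.0008 -0.0002] tcp [ 610.7902 -196.2232   29.8293] F [0.2283 0.3783 5.5986] w 53.54046719937222
stone in bed [-3.5581 -1.3065 -0.4117] F tool [ 1.5451  0.3932 -5.385 ]
```

Seated flat: contact came at bed z of about -0.4 mm. Now I'll slide it downhill while still gripped.

```bash
python3 -m creep '[-0.004,0,0,0,0,0,0, -0.004,0,0,0,0,0,0]'; python3 tgt.py 12.3 -1.1 0;  python3 -m creep '[-0.004,0,0,0,0,0,0]'; python3 tgt.py 12.3 -1.1 0
```

```text
t: 14.7
tcp_pos: [618.8, -197.1, 27.7]
eef_rot: [-0.139, -2.826, -0.02]
contact_force: [0.1, -0.6, -4.7]
grip_width: 53.6
t 14.7 shift mm tool [-7.4673  0.3694  0.0347] rot [-0.0011  0.0016 -0.0004] tcp [ 618.827  -197.1417   27.6578] F [ 0.1332 -0.5623 -4.6902] w 53.59803995815774
stone in bed [ 4.7773 -1.4269  0.022 ] F tool [-1.621  -0.5408  4.4059]
t: 14.8
tcp_pos: [622.9, -197.5, 26.0]
eef_rot: [-0.139, -2.826, -0.02]
contact_force: [-0.4, 0.2, -3.5]
grip_width: 54.0
t 14.8 shift mm tool [-3.053   0.3502 -0.2459] rot [-0.0011  0.0015 -0.0004] tcp [ 622.923  -197.5283   26.0337] F [-0.4396  0.185  -3.5229] w 53.974139701123306
stone in bed [ 9.195  -1.4109 -0.2512] F tool [-0.6499  0.1451  3.4921]
```

```bash
python3 -m creep '[-0.003,0.0003,0,0,0,0,0]'; python3 tgt.py 12.3 -1.1 0;  python3 -m creep '[-0.002,0,0,0,0,0,0]'; python3 tgt.py 12.3 -1.1 0; python3 -m creep '[-0.002,0,0,0,0,0,0]'; python3 tgt.py 12.3 -1.1 0
```

```text
t: 14.9
tcp_pos: [626.1, -197.7, 24.9]
eef_rot: [-0.139, -2.826, -0.02]
contact_force: [0.5, -0.0, -1.8]
grip_width: 53.7
t 14.9 shift mm tool [ 0.3566  0.1966 -0.3363] rot [-0.0013  0.0014 -0.0005] tcp [ 626.1388 -197.6925   24.8988] F [ 0.4826 -0.0156 -1.7654] w 53.745186229707855
stone in bed [12.6102 -1.2514 -0.3366] F tool [-1.0017  0.0344  1.5314]
t: 15.0
tcp_pos: [627.2, -197.7, 24.5]
eef_rot: [-0.139, -2.823, -0.02]
contact_force: [-4.9, 0.9, 2.7]
grip_width: 53.7
t 15.0 shift mm tool [ 1.5107  0.1088 -0.3858] rot [-0.0012 -0.0017 -0.0005] tcp [ 627.2225 -197.7118   24.4924] F [-4.8984  0.8704  2.6652] w 53.688411821760766
stone in bed [13.8673 -1.1694 -0.3877] F tool [ 5.5428  0.3816 -0.9932]
t: 15.1
tcp_pos: [627.0, -197.7, 24.6]
eef_rot: [-0.139, -2.817, -0.021]
contact_force: [-7.2, 1.6, 2.4]
grip_width: 53.7
t 15.1 shift mm tool [ 1.3143  0.1025 -0.3452] rot [-0.0009 -0.0073 -0.0007] tcp [ 627.0457 -197.688    24.5856] F [-7.1537  1.5673  2.4483] w 53.69341863162125
stone in bed [13.8617 -1.1722 -0.3521] F tool [ 7.6745  0.8526 -0.0261]
```

The studs stopped it at bed x of about 13.9 with 7.7 N. Release and look.

```bash
python3 -m creep '[0,0,0,0,0.005,0,1, 0,0,0,0,0,0,1, 0,0,0,0,0,0,1, 0,0,0,0,0,0,1, 0,0,0,0,0,0,1, 0,0,0,0,0,0,1]'; python3 - <<'E'
from h import *
c=cam("wrist");save(c,"w11",None,1.5)
s=env.get_state();print(s["contact_force"])
E
```

```text
t: 15.7
tcp_pos: [630.4, -198.4, 26.8]
eef_rot: [-0.139, -2.82, -0.019]
contact_force: [-0.2, -0.4, 0.1]
grip_width: 91.7
[ 0.2313  0.2184 -0.7031]
```

View pics/w11.png

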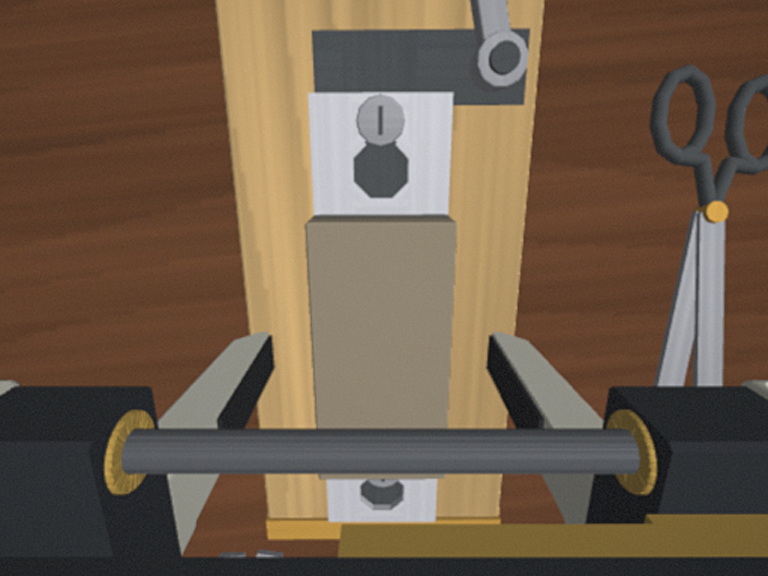

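Both studs are now in the slot ends: the upper stud at (380,120) is at the uphill end of its slot, and the plate is square on the bed. The fingers are open and force-free. I'll back straight off, then look at the keeper.

```bash
python3 -m creep '[0,0,-0.02,0,0,0,1, 0,0,-0.035,0,0,0,1, 0,0,-0.04,0,0,0,1, 0,0,-0.02,0,0,0,1, 0.03,0,0,0,0,0,1, 0.04,0,0,0,0,0,1, 0.03,0,0,0,0,0,1, 0,0,0,0,0,0,1]'; python3 tgt.py 12 0 120; python3 - <<'E'
from h import *
c=cam("wrist");save(c,"w12",None,1.5)
import pickle;pickle.dump(c,open("c12.pkl","wb"))
E
```

```text
t: 16.55
tcp_pos: [569.5, -191.9, 169.0]
eef_rot: [-0.138, -2.815, -0.02]
contact_force: [0.7, -0.3, 0.2]
grip_width: 93.2
t 16.55 shift mm tool [-98.0261   1.0845  -1.7418] rot [-0.0015 -0.0092 -0.0001] tcp [ 569.4963 -191.8833  169.0419] F [ 0.6759 -0.2546  0.1677] w 93.15660630748785
stone in bed [-85.723   -1.0208 119.1603] F tool [-0.6082 -0.1875 -0.3803]
```

View pics/w12.png

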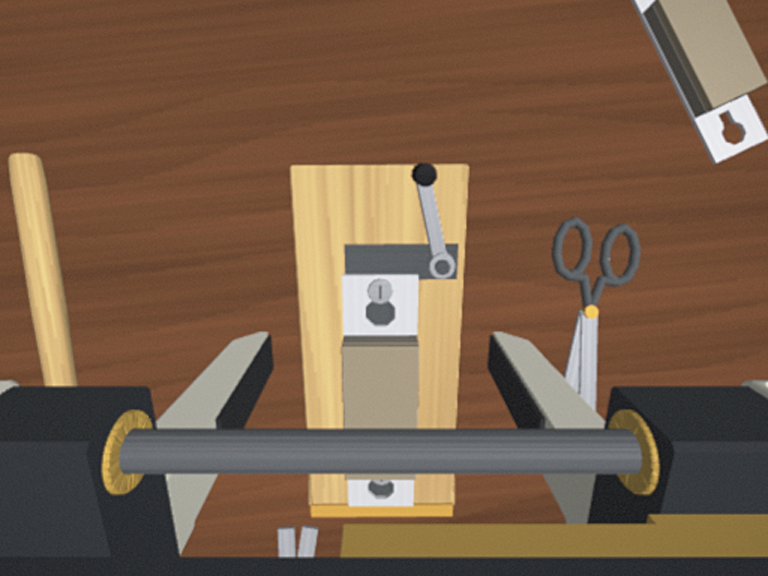

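The knob top is at (424,174), the pivot at (442,266) and the upper stud at (380,290), with the stone still home.

```bash
cat > kn.py <<'E'
from tgt import *
def bed(c,px,z,k=1.5):
    p=np.load("bed.npy");Rb=bedR(p[2]);O=np.array([p[0],p[1],62.])
    return Rb.T@(onplane(c,(px[0]/k-.17,px[1]/k-.17),O+Rb[:,2]*z,Rb[:,2])-O)
def tip(bx,by,bz):
    p=np.load("bed.npy");Rb=bedR(p[2]);Rt=np.column_stack([-Rb[:,0],Rb[:,1],-Rb[:,2]])
    s=env.get_state();Rc=R.from_rotvec(s["eef_rot"]).as_matrix();O=np.array([p[0],p[1],62.])
    t0=Rb.T@(s["tcp_pos"]-39*Rc[:,2]-O)
    P=B(p,(bx,by,bz))+39*Rt[:,2]
    print("tip in bed",t0,"need shift",Rc.T@(P-s["tcp_pos"]),"rot",R.from_matrix(Rc.T@Rt).as_rotvec(),"F tool",Rc.T@s["contact_force"],"w",s["grip_width"],s["t"])
if __name__=="__main__": tip(*map(float,sys.argv[1:4]))
E
python3 - <<'E'
from kn import *
c=pickle.load(open("c12.pkl","rb"))
k=bed(c,(424,174),32);v=bed(c,(442,266),12);s=bed(c,(380,290),10.5)
print(k,v,s,np.linalg.norm((k-v)[:2]),"angle",np.arctan2(-(k-v)[0],-(k-v)[1]))
print("plate up edge",bed(c,(343,276),4),bed(c,(418,276),4))
tip(k[0],k[1],60)
E
```

```text
[-155.8941   25.0124   32.    ] [-94.8751  40.8763  12.    ] [-77.4131  -1.1634  10.5   ] 63.04742107203618 angle 1.3164437212741735
plate up edge [-85.708 -27.151   4.   ] [-85.682  25.509   4.   ]
tip in bed [-83.3795  -0.9246 123.5962] need shift [71.7256 26.1138 64.1047] rot [-0.0013 -0.0075  0.0005] F tool [-0.1546  0.2641  0.1844] w 92.83361755210079 16.6
```

```bash
python3 -m creep '[0.02,0.01,0,0,0,0,0.5, 0.03,0.01,0,0,0,0,0.5, 0.02,0.005,0.01,0,-0.005,0,0.5, 0,0,0.02,0,0,0,0.5, 0,0,0.01,0,0,0,0.5, 0,0,0,0,0,0,0.5, 0,0,0,0,0,0,0.5]' 10; python3 kn.py -155.3 25 60
```

```text
t: 17.3
tcp_pos: [500.3, -157.6, 148.7]
eef_rot: [-0.134, -2.828, -0.021]
contact_force: [0.2, 0.4, 0.1]
grip_width: 47.0
tip in bed [-148.06     26.072    82.1066] need shift [ 7.4458 -0.9914 22.0833] rot [-0.0009  0.0033  0.0034] F tool [-0.1487  0.4638 -0.2012] w 47.03614306083298 17.3
```

```bash
python3 -m creep '[0.005,-0.001,0.01,0,0.003,0.003,0.5, 0.003,0,0.015,0,0,0,0.5, 0,0,0.01,0,0,0,0.5, 0,0,0,0,0,0,0.5]'; python3 kn.py -155.3 25 15;python3 - <<'E'
from h import *
c=cam("wrist");save(c,"w13",None,1.5)
E
```

```text
t: 17.7
tcp_pos: [483.4, -157.8, 116.0]
eef_rot: [-0.139, -2.827, -0.02]
contact_force: [-0.4, -0.6, 1.6]
grip_width: 46.3
tip in bed [-153.9135   24.2486   45.7792] need shift [ 1.5886  0.8522 30.7737] rot [-0.0015  0.0029 -0.0005] F tool [ 0.8669 -0.6534 -1.432 ] w 46.338788358349326 17.7
```

View pics/w13.png

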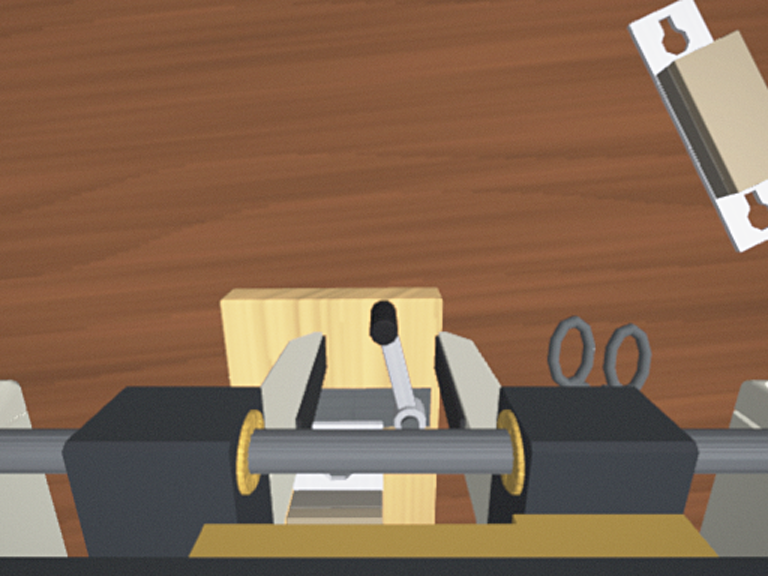

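The knob at (384,322) lies between the fingers. I'll descend, then close lightly on it.

```bash
python3 -m creep '[0.001,0.001,0.01,0,0.003,0,0.5, 0.001,0,0.01,0,0,0,0.5, 0,0,0.006,0,0,0,0.5, 0,0,0,0,0,0,0.5]'; python3 kn.py -155.3 25 15
```

```text
t: 18.15
tcp_pos: [474.8, -156.0, 91.0]
eef_rot: [-0.139, -2.827, -0.019]
contact_force: [-0.9, -0.5, 0.3]
grip_width: 46.7
tip in bed [-154.5096   25.1753   19.3003] need shift [ 0.929  -0.0914  4.2978] rot [-0.0019  0.0032 -0.0004] F tool [ 0.8892 -0.5697 -0.0041] w 46.71120849768606 18.15
```

```bash
python3 -m creep '[0.001,0,0.003,0,0.003,0,0.5, 0,0,0,0,0,0,0.05, 0,0,0,0,0,0,0.05, 0,0,0,0,0,0,0.05, 0,0,0,0,0,0,0.05, 0,0,0,0,0,0,0.05, 0,0,0,0,0,0,0.05]' 8; python3 kn.py -155.3 25 16
```

```text
t: 18.85
tcp_pos: [473.8, -156.0, 88.8]
eef_rot: [-0.139, -2.826, -0.019]
contact_force: [-0.3, -0.7, -0.6]
grip_width: 13.5
tip in bed [-154.7288   25.1356   16.8983] need shift [ 0.6604 -0.0516  0.8972] rot [-0.0021  0.0022 -0.0005] F tool [ 0.0066 -0.7008  0.6712] w 13.522105800397355 18.85
```

The knob is gripped at 13.5 mm. I'll swing it along the arc in steps.

```bash
python3 -m creep '[-0.0035,-0.0095,0,0,0,0,0.05, -0.005,-0.009,0,0,0,0,0.05, -0.006,-0.008,0,0,0,0,0.05]'; python3 kn.py -139.9 -1.3 16
```

```text
t: 19.15
tcp_pos: [484.0, -181.3, 84.8]
eef_rot: [-0.133, -2.822, -0.026]
contact_force: [-1.0, 2.1, 1.9]
grip_width: 13.4
tip in bed [-141.3577    0.7943   17.0431] need shift [-1.5469 -2.1884  1.0347] rot [ 0.0022 -0.0024  0.0041] F tool [ 1.6872  1.9542 -1.3964] w 13.364434004871503 19.15
```

```bash
python3 -m creep '[-0.009,-0.009,0.0005,0,0,0.002,0.05, -0.0085,-0.0055,0,0,0,0,0.05, -0.009,-0.004,0,0,0,0,0.05]'; python3 kn.py -114.7 -17.7 16
```

```text
t: 19.45
tcp_pos: [509.5, -204.2, 75.9]
eef_rot: [-0.139, -2.823, -0.028]
contact_force: [-0.1, 3.8, 3.4]
grip_width: 13.8
tip in bed [-112.3162  -19.6203   17.0636] need shift [2.329  1.7497 1.0746] rot [ 0.0043 -0.0013  0.0005] F tool [ 1.4888  3.765  -3.0379] w 13.801602358852211 19.45
```

```bash
python3 -m creep '[-0.008,0.0005,0,0,0,0,0.05, -0.007,0,0,0,0,0,0.05]'; python3 kn.py -94.6 -20.5 16; python3 -m creep '[-0.003,0,0,0,0,0,0.05]'; python3 kn.py -94.6 -20.5 16
```

```text
t: 19.65
tcp_pos: [524.9, -208.1, 70.7]
eef_rot: [-0.142, -2.823, -0.025]
contact_force: [-1.2, 2.4, 3.3]
grip_width: 13.5
tip in bed [-95.769  -21.8224  16.995 ] need shift [-1.2331  1.2403  0.9957] rot [ 0.0021 -0.0017 -0.0019] F tool [ 2.412   2.2939 -2.6803] w 13.533367879162732 19.65
t: 19.75
tcp_pos: [526.7, -208.3, 70.0]
eef_rot: [-0.142, -2.818, -0.025]
contact_force: [-5.3, 3.9, 9.6]
grip_width: 13.4
tip in bed [-93.7042 -21.8599  16.8636] need shift [0.6494 1.2647 0.8715] rot [ 0.0023 -0.0062 -0.002 ] F tool [ 8.4241  3.3486 -7.3297] w 13.370672432787872 19.75
```

```bash
python3 -m creep '[-0.003,0,0,0,0,0,0.05, -0.003,0,0,0,0,0,0.05]'; python3 kn.py -94.6 -20.5 16; python3 -m creep '[0,0,0,0,0,0,0.5, 0,0,0,0,0,0,0.5, 0,0,0,0,0,0,0.5, 0,0,0,0,0,0,0.5, 0,0,0,0,0,0,0.5]'; python3 kn.py -94.6 -20.5 16
```

```text
t: 19.95
tcp_pos: [526.3, -208.2, 70.0]
eef_rot: [-0.143, -2.802, -0.027]
contact_force: [-6.0, 2.4, 8.9]
grip_width: 14.0
tip in bed [-93.4662 -21.8514  16.7678] need shift [0.2454 1.2194 0.7874] rot [ 0.0033 -0.0224 -0.0031] F tool [ 8.7667  1.8301 -6.3567] w 14.04561191886085 19.95
t: 20.45
tcp_pos: [528.3, -211.0, 68.2]
eef_rot: [-0.144, -2.806, -0.02]
contact_force: [0.3, -0.0, -0.5]
grip_width: 45.7
tip in bed [-90.9152 -24.2783  15.7971] need shift [ 3.0069  3.8087 -0.1475] rot [-0.0012 -0.0179 -0.0047] F tool [-0.4819 -0.0142  0.3943] w 45.66835942259901 20.45
```

It's released with no residual force. I'll back off along the tool axis and check.

```bash
python3 -m creep '[0,0,-0.015,0,0,0,0.5, 0,0,-0.03,0,0,0,0.5, 0,0,-0.04,0,0,0,0.5, 0,0,-0.03,0,0,0,0.5, 0,0,-0.02,0,0,0,0.5, 0,0,0,0,0,0,0.5]'; python3 - <<'E'
from h import *
import pickle
c=cam("wrist");save(c,"w14",None,1.5);pickle.dump(c,open("c14.pkl","wb"))
save(cam("side"),"s14",(215,190,375,300),5)
E
```

```text
t: 21.05
tcp_pos: [572.9, -215.8, 198.6]
eef_rot: [-0.145, -2.804, -0.02]
contact_force: [0.1, 0.0, -0.8]
grip_width: 46.6
```

View pics/w14.png

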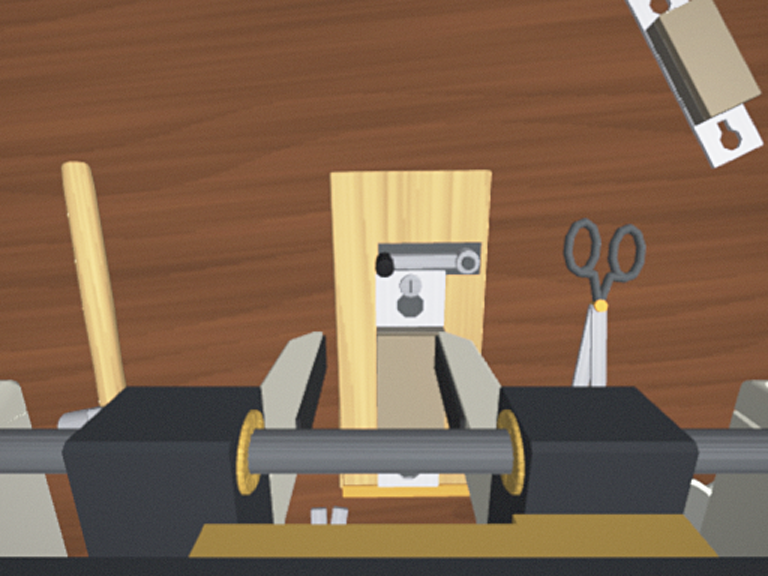

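View pics/s14.png

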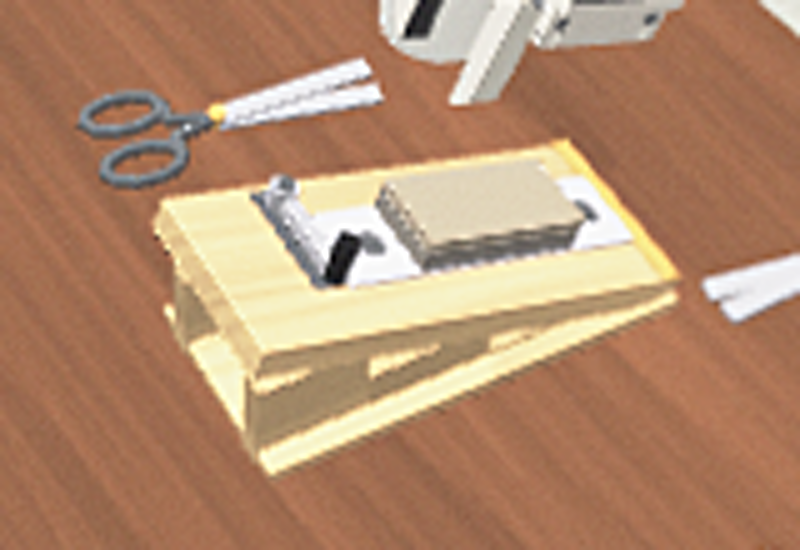

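The keeper bar lies across the bed behind the plate, with the knob at (385,264) and the pivot at (467,262). I'll check its angle in a closer crop.

```bash
python3 - <<'E'
from h import *
import pickle
c=pickle.load(open("c14.pkl","rb"));save(c,"w14c",(240,150,330,225),8)
E
```

```text
(no output)
```

View pics/w14c.png

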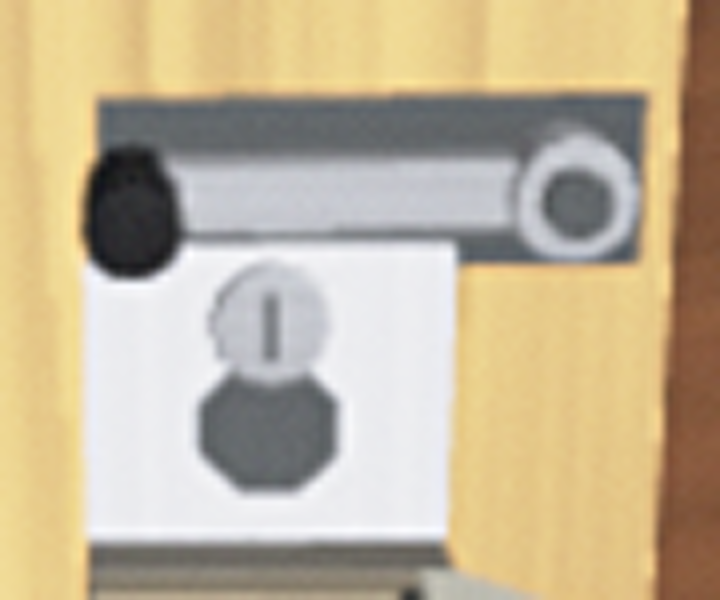

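The bar runs parallel to the rail edge (slope -0.012 against -0.009 in the crop) and sits just behind the plate. It stopped firmly at about 8.7 N. The robot is clear, so I'm handing in.

```bash
python3 - <<'E'
from station import env,order
print(env.get_state()["contact_force"]);print(order.finish_job())
E
```

```text
[-1.21667921 -0.10618399 -0.45430271]
the job is handed in; nothing more can be done
None
```

I mounted the whetstone and handed the job in at about t = 21 s; no verdict was reported. I took the stone farthest from the base and laid it over both studs. I slid it down until the studs stopped it at bed x of about 13.9 mm, let go, and swung the keeper to its stop.

- **Stone:** the last pictures show both studs in the slots, the plate flat and square and about 1 mm off centre.
- **Keeper:** the bar is parallel to the rail, within about 0.01 rad as read in the crop. It met a firm stop at about 8.7 N.
- **Robot and bystanders:** the gripper is clear of everything. I touched none of the scissors, mug, oil bottle or hammer.

**What failed or disagreed:**
- **First grasp:** it missed. The real fingertips sit about 39 mm behind the reported TCP, which I measured by touching the bench beside the stone. I corrected for this in every later move.
- **Rail offset t:** the estimates ranged from about -1.4 to +1.9 mm, so I aligned the hole to the upper stud in the wrist picture instead.

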